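Clear the accordion tuner's bench into the tool drawer

TASK

Clear up the bench: pull the cabinet's drawer right out to its stop and lay every hand tool that is on the bench (there are three to five) flat on the drawer's floor, side by side, parallel to the drawer's sides with the handle at the drawer's front and the blade pointing to the back. When all the tools are in, push the drawer fully home; before or after that, stand the fallen bottle upright in the middle of the cork coaster. Leave the other things on the bench where they are.

Things in the scene. Friction and masses are not known exactly. Their poses are not given: they have to be found in the camera images.
- drawer (a joint): how far the drawer is out, m: 0 = fully home, 0.19 = out against its stop. Starts home or up to 20 mm ajar; about 2 N of friction, stays where it is left. The low wooden tool cabinet that holds it is fixed to the bench, 270 mm wide, 260 mm deep, 95 mm high. Side and back walls of the drawer: 36 mm high over its floor, 6 mm thick; front panel 14 mm thick, 270 mm wide, its top 88 mm above the bench.
- tray (a point): point on the drawer's inner floor (22 mm above the bench), against the inner face of its front panel, in the middle of its width; moves with the drawer. Axes: x from the front panel back into the cabinet (the drawer is pulled along -x), y across, z up. Inside, the drawer reaches 229 mm back from here and 116 mm to each side. At the stop the first 190 mm of the floor lie clear of the cabinet.
- handle (a point): middle of the drawer's steel bar handle, 62 mm above the bench: a level bar 10 mm thick and 100 mm long along the drawer's y, 38 mm out (centre) from the outer face of the front panel, joined to it by a 10 mm post at each end, free to be pinched from above; moves with the drawer
- flat_file: hand tool, 130 mm long: red handle, flat steel file blade 10 x 4 mm; square handle 70 x 18 x 18 mm; 60 g. Origin on the long axis at mid-length (9 mm above what it lies on); own x runs from the handle to the blade tip; the handle spans -65 to +5 mm, the blade +5 to +65 mm. It rests on its handle (any side up), the blade clear of the surface. May be absent.
- flat_file_butt (a point): end of the handle of the flat_file, on its axis
- round_file: hand tool, 130 mm long: blue handle, thin round dark blade 6 mm across; square handle 70 x 18 x 18 mm; 60 g. Origin on the long axis at mid-length (9 mm above what it lies on); own x runs from the handle to the blade tip; the handle spans -65 to +5 mm, the blade +5 to +65 mm. It rests on its handle (any side up), the blade clear of the surface. May be absent.
- round_file_butt (a point): end of the handle of the round_file, on its axis
- screwdriver: hand tool, 130 mm long: yellow handle, round steel shaft 6 mm across; square handle 70 x 18 x 18 mm; 60 g. Origin on the long axis at mid-length (9 mm above what it lies on); own x runs from the handle to the blade tip; the handle spans -65 to +5 mm, the blade +5 to +65 mm. It rests on its handle (any side up), the blade clear of the surface. May be absent.
- screwdriver_butt (a point): end of the handle of the screwdriver, on its axis
- scraper: hand tool, 130 mm long: dark wooden handle, flat aluminium blade 16 x 4 mm; square handle 70 x 18 x 18 mm; 60 g. Origin on the long axis at mid-length (9 mm above what it lies on); own x runs from the handle to the blade tip; the handle spans -65 to +5 mm, the blade +5 to +65 mm. It rests on its handle (any side up), the blade clear of the surface. May be absent.
- scraper_butt (a point): end of the handle of the scraper, on its axis
- reed_hook: hand tool, 130 mm long: green handle, thin brass rod 6 mm across, hooked tip; square handle 70 x 18 x 18 mm; 60 g. Origin on the long axis at mid-length (9 mm above what it lies on); own x runs from the handle to the blade tip; the handle spans -65 to +5 mm, the blade +5 to +65 mm. It rests on its handle (any side up), the blade clear of the surface. May be absent.
- reed_hook_butt (a point): end of the handle of the reed_hook, on its axis
- bottle: amber polish bottle, square in section, lying on its side at the start: glass body 46 x 46 mm and 76 mm tall, black round cap 26 mm across on top, 104 mm overall, 0.2 kg, closed. Origin at the middle of its base; own z runs from the base to the cap (level while it lies, its origin then 23 mm above the bench)
- coaster: round cork coaster fixed to the bench, 100 mm across, 4 mm thick; origin at the centre of its underside
- reed_block: bystander: pale wooden reed block 32 x 110 x 28 mm with metal reed plates on top, its long way along its own y; loose; origin at the middle of its underside
- wax_tin: bystander: flat round steel tin, 64 mm across, 28 mm high; loose; origin at the middle of its underside
- brush_cup: bystander: blue ceramic cup 76 mm across, 90 mm high, with brushes sticking up to 180 mm; loose; origin at the middle of its underside
- screw_jar: bystander: clear jar 66 mm across, 85 mm high; loose; origin at the middle of its underside
- brass_weight: bystander: brass weight with a knob, 36 mm across, 40 mm high; loose; origin at the middle of its underside
- mug: bystander: white mug 80 mm across, 90 mm high; loose; origin at the middle of its underside
Mind the look-alikes: they are no part of the job. Of the things that look like the round_file, take the one that is farthest to the robot's left at the start.

How it is judged (in metres and radians):
On the way, in this order (a step that is already met when the one before it is completed fails the run):
1. the drawer is pulled out to its stop (value of joint drawer above 0.182 m), for 0.2 s.
2. every tool lies flat and lengthwise in the open drawer, handle to the front, released (value of joint drawer above 0.12 m and y of flat_file in the frame of tray between -0.112 and 0.112 m and x of flat_file_butt in the frame of tray between 0 and 0.1 m and z of flat_file in the frame of tray between 0 and 0.017 m and angle between the x axis of each of flat_file, round_file, screwdriver, scraper, reed_hook and the x axis of tray, either way round below 0.26 rad and linear speed of each of flat_file, round_file, screwdriver, scraper, reed_hook below 0.03 m/s and y of round_file in the frame of tray between -0.112 and 0.112 m and x of round_file_butt in the frame of tray between 0 and 0.1 m and z of round_file in the frame of tray between 0 and 0.017 m and y of screwdriver in the frame of tray between -0.112 and 0.112 m and x of screwdriver_butt in the frame of tray between 0 and 0.1 m and z of screwdriver in the frame of tray between 0 and 0.017 m and y of scraper in the frame of tray between -0.112 and 0.112 m and x of scraper_butt in the frame of tray between 0 and 0.1 m and z of scraper in the frame of tray between 0 and 0.017 m and y of reed_hook in the frame of tray between -0.112 and 0.112 m and x of reed_hook_butt in the frame of tray between 0 and 0.1 m and z of reed_hook in the frame of tray between 0 and 0.017 m and contact force between each of flat_file, round_file, screwdriver, scraper, reed_hook and the fingers below 0.3 N), for 0.2 s.
3. the drawer is pushed fully home (value of joint drawer below 0.006 m), for 0.2 s.
At the end, for the whole second after the job is handed in: The drawer is fully home (within 6 mm); every tool present lies at rest on the drawer's floor (not on another tool), within 15 degrees of the drawer's lengthwise direction, handle end within 100 mm of the front panel; the bottle stands upright at rest on the coaster, within 28 mm of its centre (value of joint drawer below 0.006 m and y of flat_file in the frame of tray between -0.112 and 0.112 m and x of flat_file_butt in the frame of tray between 0 and 0.1 m and z of flat_file in the frame of tray between 0 and 0.017 m and angle between the x axis of each of flat_file, round_file, screwdriver, scraper, reed_hook and the x axis of tray, either way round below 0.26 rad and linear speed of each of flat_file, round_file, screwdriver, scraper, reed_hook, bottle below 0.03 m/s and y of round_file in the frame of tray between -0.112 and 0.112 m and x of round_file_butt in the frame of tray between 0 and 0.1 m and z of round_file in the frame of tray between 0 and 0.017 m and y of screwdriver in the frame of tray between -0.112 and 0.112 m and x of screwdriver_butt in the frame of tray between 0 and 0.1 m and z of screwdriver in the frame of tray between 0 and 0.017 m and y of scraper in the frame of tray between -0.112 and 0.112 m and x of scraper_butt in the frame of tray between 0 and 0.1 m and z of scraper in the frame of tray between 0 and 0.017 m and y of reed_hook in the frame of tray between -0.112 and 0.112 m and x of reed_hook_butt in the frame of tray between 0 and 0.1 m and z of reed_hook in the frame of tray between 0 and 0.017 m and angle between bottle's own z axis and vertical below 0.1 rad and height (world z) of bottle between 0 and 0.012 m and horizontal distance between bottle and coaster below 0.028 m); the robot touches nothing.
It fails at once if a bystander is moved more than 40 mm (distance of any of reed_block, wax_tin, brush_cup, screw_jar, brass_weight, mug from where it was at the start of the episode above 0.04 m).
It fails at once if a bystander is tipped over (angle between any of reed_block, wax_tin, brush_cup, screw_jar, brass_weight, mug's own z axis and vertical above 0.6 rad).
Of flat_file, round_file, screwdriver, scraper, reed_hook only 3 to 5 are there at a start; the rules pass over those that are not, and their reading is None.
At some moment in a run one of flat_file, round_file, screwdriver, scraper, reed_hook may be knocked a few centimetres aside while the robot is not near it.
Once in a run the grip may slacken for a moment while it holds something.
It also fails if it takes over 210 s, if anything falls off the work surface, if the arm or the gripper's body presses on something with over 40 N, if the wrist force passes 120 N, or if a joint passes its speed limit or range.

ROBOT

A 6-joint arm with a two-finger parallel gripper is mounted at the origin on the work surface. World frame = base frame: x ahead of the robot, y to its left, z up, the work surface at z = 0. Lengths are in m, angles in degrees, forces in N, time in s.
With the tool pointing down it reaches from about 0.25 to 0.725 m from the base axis. Payload 9.7 kg.
Tool frame: the origin (TCP) lies between the finger pads; the fingertips stand 11 mm ahead of it and the grasp point (between the pads) lies 8 mm behind it; z points along the fingers, x is the direction in which the jaws open and shut, and the axes are right-handed (so a half turn about z gives the same grasp; the last joint's range is limited). The gripper opens to 85 mm and grips with 20 to 120 N. Pads are 22 mm wide; open, the fingers measure 114 mm over their backs; the gripper's body (76 mm by 85 mm) begins 54 mm behind the grasp point. The pads swing forward as they close: fully open they stand 13 mm farther back than shut.
Start: joints at [-70.015, 4.979, 10.078, 95.1, 0, 90], TCP at [0.188, -0.517, 0.242] pointing down, gripper open.
Joint ranges: [-179.16, 179.16], [-48.56, 103.87], [-65.8, 70.77], [-126.05, 130.52], [-82.76, 87.17], [-180, 180]. Speed limits (degrees/s): [127.2, 127.2, 147.25, 180, 180, 180].

INTERFACE

Orientations are given as [roll, pitch, yaw] about the fixed x, y, z axes, in that order (R = Rz(yaw) Ry(pitch) Rx(roll)).
In Python, from workcell import get_obs, camera, job_done, spotter gives the robot as it stands.
- The arm moves only by the tool play_rows, never from a script. Its argument "rows" is a list of rows, each a list of 3 entries, a list of its own where there are three numbers: the closure, from 0 (fully open) to 1 (shut), then the shift along the tool's x, y, z in cm, then the turn, a rotation vector about the tool's x, y, z in degrees. In form: [[claw, [x, y, z], [wx, wy, wz]], ...]. A call has 1 to 12 rows; each row shifts and turns the pose as measured when the row begins, along the tool's axes as they then stand; what a row does not reach is not made up. A row lasts 1/10 s, in which the tool goes at most 50 mm and 8.59 degrees, less where a joint would pass 70% of its speed; a pose out of reach is approached as far as the arm can. A call is refused whole if a number of a shift passes 5 or a number of a turn 8.59, either way. A call with a gripper value outside its range is refused whole. The fingers move at their own pace and stop on an object; "newtons" is the grip in N (left out, the last holds). Time passes only in rows, so rows that do not move let the fingers close. It gives the time, the measured TCP pose, the force and the opening at its end, in the units of the state.
- get_obs(): the state, without advancing time (a new reading comes with each control period).
- camera(name): name is "side" or "top" or "wrist"; returns a dict with "img" (420x560x3 uint8, red, green, blue), "intrinsics" (3x3 intrinsics, pixels), "xyz" and "orientation" of the camera in the world. Camera axes: x right, y down, z forward; pixel columns grow to the right and rows downward; lengths in m; the calibration is good to about 2 mm. The wrist camera is an equidistant fisheye: a pixel r from the principal point sees the ray r / f radians off the axis. A picture is of the moment at which its call begins. There is no depth.
- job_done(): hands the job in, once; it reports no verdict.
Trained networks look in a picture, given as the dict that the camera call returned (one of the last four; its "shot" number tells which), for a name from the list of things; names that differ only in an ending like _2 or _b are one class to them, and where a whole thing is asked for, a point or a joint stands for the part that bears it (a point fixed in the world has none). Each returns a list of dicts, best first, with "confidence" (0 to 1); they miss things now and then, are a little off and sometimes report something else, mostly with a low value. They report only what shows in the picture. A call takes as long as a camera call. They do not tell look-alikes from the thing itself.
- spotter.spot_in(picture, thing): "point" ([x, y, z] in m, in world coordinates, good to about 4 mm: the middle of the surface that is visible of it).
- spotter.trace(picture, thing): "pixels" (420x560 bool, what is visible of it).
The state is a dict: "time": time; "q": joint angles; "qd": joint speeds; "joint_efforts": joint torques, N m; "ee_pos": TCP position; "tcp_rot": TCP orientation; "wrist_force": force on the tool from outside, world axes, zero at the start; "torque": the same for the moment, N m; "opening": finger opening in m.
Only numpy, scipy, OpenCV 4.12 (cv2) and the standard library are available. Lean on these libraries where they do the work, as an engineer would, in place of code of your own. Each camera call takes 0.05 s, during which the arm holds its last target.

## Working session

There is one attempt and no reset: what is moved stays moved. The work goes in short steps, Python scripts to look and compute and a tool call to move; the robot and the scene stay as the last step left them, time stands still between calls to the robot, and variables do not carry over. Pictures are saved under pics/ and viewed, and the job is handed in when it is done.

Besides the shell and the picture viewer there is one more tool, called after ">>>" as name(argument=value, ...) on one line, values as JSON. play_rows: Moves the arm, as the interface text tells. Its arguments: {"type":"object","properties":{"rows":{"type":"array","items":{"type":"array"}},"newtons":{"type":"number"}},"required":["rows"]}

```bash
ls; mkdir -p pics; python3 - <<'E'
from workcell import get_obs, camera, job_done, spotter
import cv2
o=get_obs();print(o)
for n in ["side","top","wrist"]:
    c=camera(n);print(n,c["intrinsics"],c["xyz"],c["orientation"],c["shot"])
    cv2.imwrite(f"pics/{n}0.png",c["img"][...,::-1])
E
```

```text
pics
{'time': 0.0, 'q': array([-7.00150804e+01,  5.01212782e+00,  1.00333396e+01,  9.51000398e+01,
        7.36392681e-04,  9.00005402e+01]), 'qd': array([-0.00471452,  0.07992397, -0.06451207,  0.00484686,  0.11885403,
       -0.08223392]), 'joint_efforts': array([ 1.40912889e-03, -5.20389426e+01,  4.64801002e+01,  1.62689510e-02,
        4.50229618e-05, -9.32594503e-06]), 'ee_pos': array([ 0.187902  , -0.51666929,  0.24156322]), 'tcp_rot': array([-1.79999264e+02,  7.88280566e-02, -7.00156206e+01]), 'wrist_force': array([-0.91423284, -0.19431148,  0.2452889 ]), 'torque': array([ 0.02635691,  0.00873769, -0.02223523]), 'opening': 0.08515774022111103}
side [[492.72477221   0.         286.29693154]
 [  0.         492.72477221 203.45122155]
 [  0.           0.           1.        ]] [0.4758     0.86514772 0.9123969 ] [-136.76029875    0.96797408 -174.95957876] 1
top [[383.46260187   0.         279.77436441]
 [  0.         383.46260187 204.15718781]
 [  0.           0.           1.        ]] [0.3778005  0.08590981 0.97022278] [-168.86959885   -1.70066001  -88.69264703] 2
wrist [[325.1922621    0.         278.08476739]
 [  0.         325.1922621  208.6106634 ]
 [  0.           0.           1.        ]] [ 0.26594603 -0.48876518  0.37301365] [ 1.61255429e+02  1.07291761e-01 -6.99748146e+01] 3
```

View pics/top0.png

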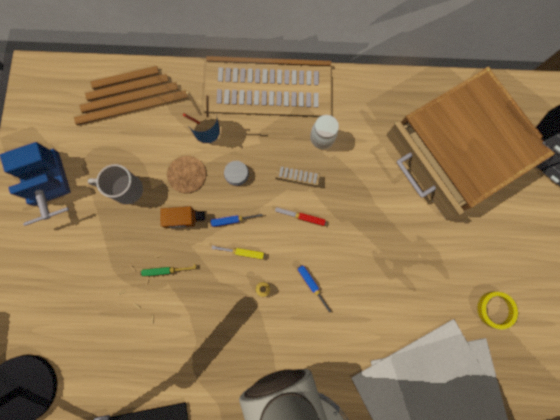

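View pics/side0.png

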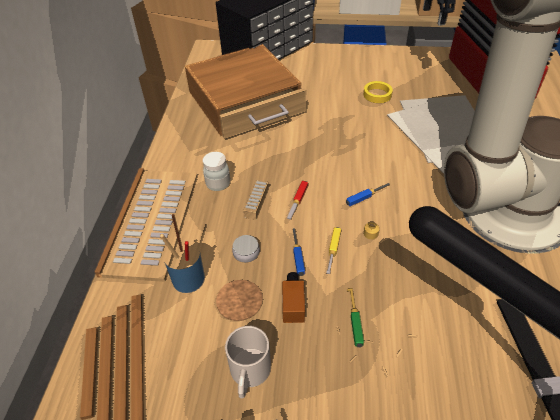

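View pics/wrist0.png

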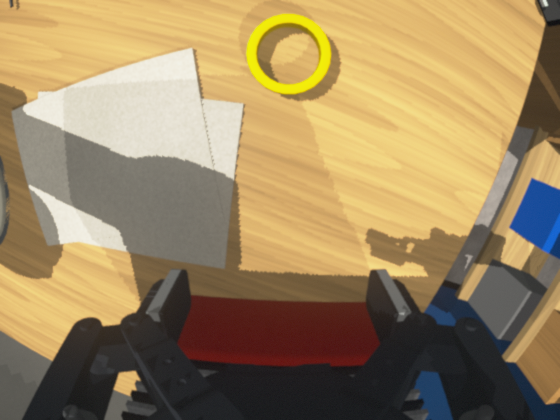

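The top picture shows red flat file (313,218), yellow screwdriver (250,253) and green reed hook (157,271). There are two blue tools, at (226,221) and (310,280). The bottle is at (180,217), the coaster at (186,174), and the drawer handle at (416,176). No scraper is visible. Candidates for round_file are the two blue ones, and the one at (226,221) is farther to the robot's left (+y is image left), so I choose that. Next: measure and check with crops.

```bash
cat > h.py <<'E'
from workcell import get_obs, camera, spotter
import numpy as np, cv2
from scipy.spatial.transform import Rotation as R
def ray(c,uv,fish=False):
    K=c["intrinsics"];x=(uv[0]-K[0,2])/K[0,0];y=(uv[1]-K[1,2])/K[1,1]
    if fish:
        r=np.hypot(x,y);d=np.array([x/r*np.sin(r),y/r*np.sin(r),np.cos(r)]) if r>1e-9 else np.array([0,0,1.])
    else: d=np.array([x,y,1.])
    return R.from_euler('xyz',c["orientation"],degrees=True).apply(d)
def topix(c,p,fish=False):
    K=c["intrinsics"];v=R.from_euler('xyz',c["orientation"],degrees=True).inv().apply(np.array(p)-c["xyz"])
    if fish:
        th=np.arctan2(np.hypot(v[0],v[1]),v[2]);n=np.hypot(v[0],v[1]);v=np.array([v[0]/n*th,v[1]/n*th,1])
    else: v=v/v[2]
    return K[0,0]*v[0]+K[0,2],K[1,1]*v[1]+K[1,2]
def onz(c,uv,z,fish=False):
    d=ray(c,uv,fish);return c["xyz"]+d*(z-c["xyz"][2])/d[2]
def tool2(c,mask,z=0.012,fish=False):
    ys,xs=np.nonzero(mask)
    P=np.array([onz(c,(x,y),z,fish)[:2] for x,y in zip(xs,ys)])
    return P
E
python3 - <<'E'
from h import *
c=camera("top");s=camera("side")
for n in ["flat_file","round_file","screwdriver","scraper","reed_hook","bottle","coaster","reed_block","wax_tin","brush_cup","screw_jar","brass_weight","mug","handle","drawer"]:
    for nm,cc in (("top",c),("side",s)):
        for d in spotter.spot_in(cc,n)[:3]:
            if d["confidence"]>.2: print(n,nm,round(d["confidence"],2),np.round(d["point"],3))
im=cv2.resize(c["img"][140:340,120:360],None,fx=3.3,fy=3,interpolation=cv2.INTER_CUBIC)[...,::-1]
cv2.imwrite("pics/crop.png",im)
np.savez("d.npz",a=0)
E
```

```text
flat_file top 0.65 [ 0.536 -0.009  0.017]
flat_file side 0.78 [0.537 0.007 0.015]
round_file top 0.62 [ 0.374 -0.021  0.018]
round_file top 0.37 [0.443 0.146 0.014]
round_file side 0.87 [0.522 0.195 0.017]
round_file side 0.74 [ 0.374 -0.013  0.013]
round_file side 0.28 [ 0.751 -0.027  0.061]
screwdriver top 0.52 [0.442 0.142 0.016]
screwdriver side 0.79 [0.448 0.152 0.016]
screwdriver side 0.52 [0.524 0.197 0.019]
screwdriver side 0.26 [0.641 0.31  0.006]
scraper side 0.63 [0.524 0.321 0.044]
reed_hook top 0.78 [0.395 0.349 0.019]
reed_hook side 0.81 [0.393 0.353 0.018]
bottle top 0.84 [0.52  0.303 0.045]
bottle top 0.51 [0.642 0.016 0.03 ]
bottle side 0.82 [0.524 0.323 0.049]
bottle side 0.45 [0.536 0.003 0.016]
bottle side 0.38 [0.447 0.152 0.014]
coaster top 0.88 [0.639 0.297 0.   ]
coaster side 0.96 [0.643 0.308 0.004]
reed_block top 0.64 [0.641 0.017 0.029]
reed_block top 0.62 [0.443 0.149 0.018]
reed_block side 0.73 [0.641 0.029 0.026]
wax_tin top 0.64 [0.639 0.17  0.031]
wax_tin side 0.64 [0.642 0.183 0.027]
wax_tin side 0.35 [0.526 0.193 0.02 ]
brush_cup side 0.66 [0.753 0.285 0.065]
screw_jar top 0.78 [ 0.74  -0.045  0.086]
brass_weight top 0.56 [0.355 0.103 0.021]
brass_weight top 0.3 [ 0.656 -0.3    0.057]
brass_weight side 0.58 [0.355 0.107 0.028]
mug top 0.69 [0.595 0.463 0.046]
mug side 0.62 [0.596 0.443 0.053]
handle top 0.96 [ 0.659 -0.296  0.058]
handle top 0.3 [ 0.539 -0.006  0.019]
handle side 0.61 [ 0.665 -0.29   0.06 ]
drawer top 0.63 [ 0.651 -0.296  0.056]
drawer side 0.62 [ 0.662 -0.291  0.06 ]
```

View pics/crop.png

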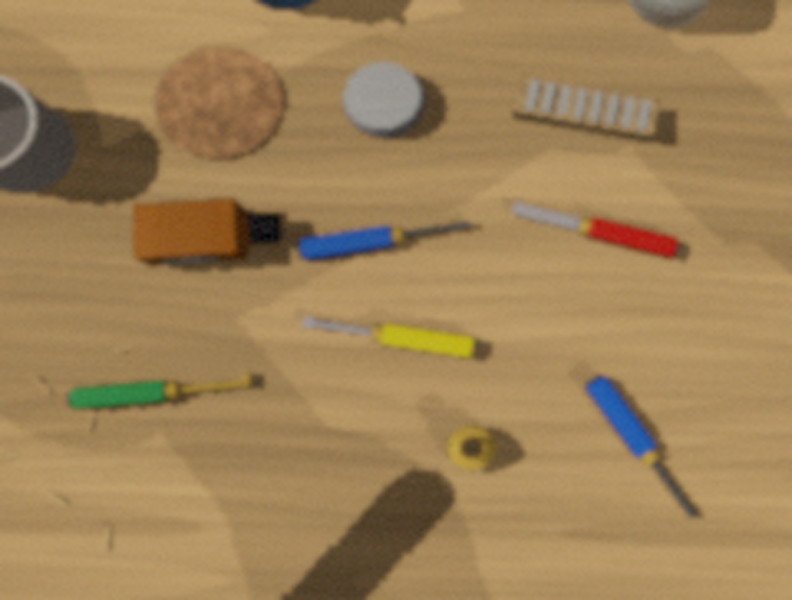

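```bash
python3 - <<'E'
from h import *
c=camera("top");s=camera("side")
im=cv2.resize(c["img"][60:230,370:560],None,fx=4,fy=3.5,interpolation=cv2.INTER_CUBIC)[...,::-1]
cv2.imwrite("pics/cab.png",im)
im=cv2.resize(s["img"][40:140,180:310],None,fx=6,fy=6,interpolation=cv2.INTER_CUBIC)[...,::-1]
cv2.imwrite("pics/cabs.png",im)
def hand(cc,lo,hi,box,z=0.018):
    hsv=cv2.cvtColor(cc["img"],cv2.COLOR_RGB2HSV)
    m=cv2.inRange(hsv,np.array(lo),np.array(hi))
    mm=np.zeros_like(m);x0,y0,x1,y1=box;mm[y0:y1,x0:x1]=m[y0:y1,x0:x1]
    n,l,st,ce=cv2.connectedComponentsWithStats(mm)
    k=1+np.argmax(st[1:,4]);P=tool2(cc,l==k,z)
    (cx,cy),(w,h),a=cv2.minAreaRect((P*1000).astype(np.float32))
    if w<h: a+=90;w,h=h,w
    print(np.round([cx/1000,cy/1000],4),"len",round(w),round(h),"ang",round(a,1),"px",st[k,4],np.round(ce[k]))
for nm,lo,hi,tb,sb in [("red",(0,150,90),(8,255,255),(285,195,345,240),(280,170,320,230)),
 ("blueL",(105,130,60),(125,255,255),(200,200,270,240),(280,220,310,280)),
 ("blueR",(105,130,60),(125,255,255),(280,255,340,315),(340,170,400,210)),
 ("yel",(25,170,100),(33,255,255),(205,235,275,265),(320,215,350,280)),
 ("green",(50,120,40),(80,255,255),(120,255,205,285),(330,280,370,350))]:
    print(nm);hand(c,lo,hi,tb);hand(s,lo,hi,sb,0.012)
E
```

```text
red
[ 0.5303 -0.0199] len 66 18 ang 75.4 px 184 [312. 219.]
[ 0.5321 -0.0252] len 74 20 ang 75.7 px 151 [301. 190.]
blueL
[0.5193 0.2   ] len 66 17 ang 99.2 px 170 [224. 221.]
[0.5222 0.1945] len 73 17 ang 101.9 px 196 [299. 260.]
blueR
[ 0.3839 -0.0105] len 66 16 ang 35.1 px 180 [308. 278.]
[ 0.3842 -0.0126] len 74 26 ang 34.8 px 199 [359. 197.]
yel
[0.4408 0.1348] len 69 16 ang 82.0 px 193 [249. 253.]
[0.4419 0.1272] len 68 13 ang 82.1 px 125 [335. 239.]
green
[0.3908 0.3595] len 65 15 ang 97.7 px 162 [156. 271.]
[0.393  0.3569] len 74 18 ang 97.2 px 282 [357. 328.]
```

View pics/cab.png

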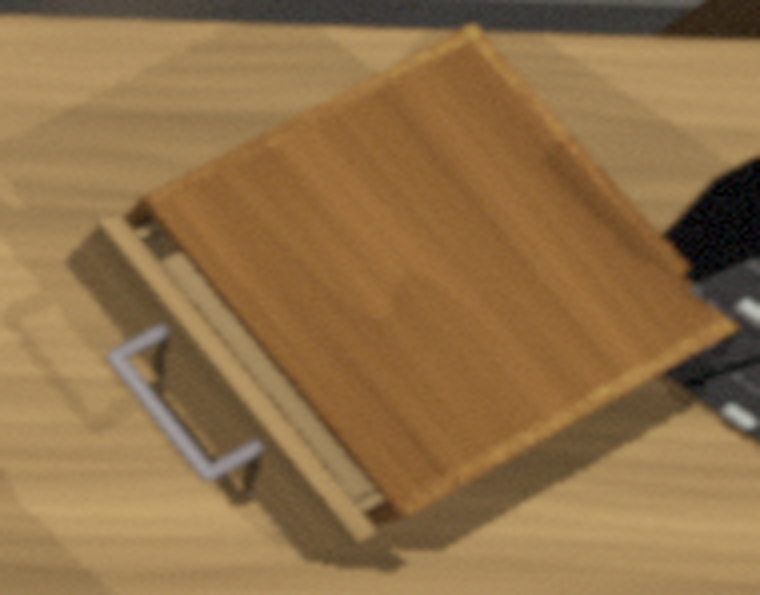

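View pics/cabs.png

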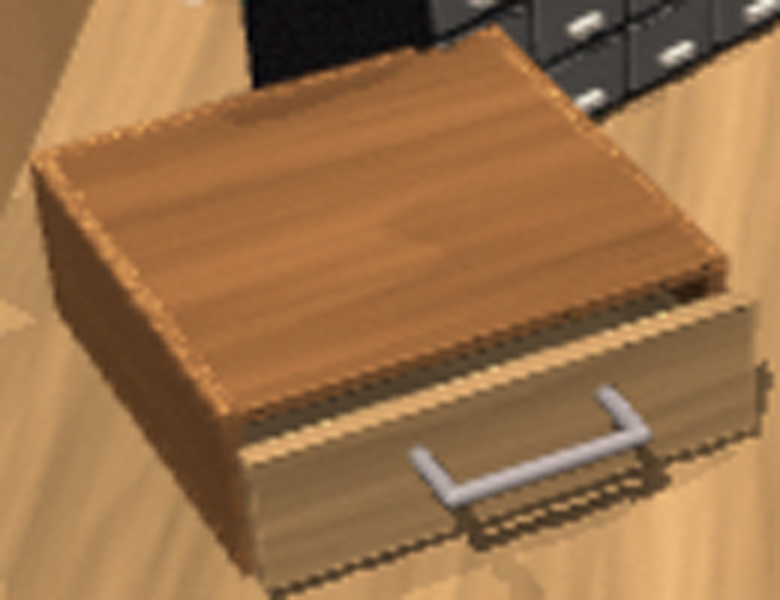

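```bash
python3 - <<'E'
from h import *
c=camera("top");s=camera("side")
T=lambda x,y:(370+x/4-.4,60+y/3.5-.4)
S=lambda x,y:(180+x/6-.4,40+y/6-.4)
def sh(*P):
    for p in P: print(np.round(p,4),end=' ')
    d=P[1]-P[0];print("len",round(np.linalg.norm(d),4),"ang",round(np.degrees(np.arctan2(d[1],d[0])),2))
print("bar");sh(onz(c,T(114,357),.067),onz(c,T(208,475),.067));sh(onz(s,S(450,495),.066),onz(s,S(645,433),.066))
print("front");sh(onz(c,T(145,203),.095),onz(c,T(395,517),.095));sh(onz(s,S(232,415),.095),onz(s,S(722,265),.095))
print("left side");sh(onz(c,T(145,203),.095),onz(c,T(472,30),.095));sh(onz(s,S(232,415),.095),onz(s,S(35,160),.095))
print("panel");sh(onz(c,T(105,220),.088),onz(c,T(365,540),.088));sh(onz(s,S(242,462),.088),onz(s,S(755,303),.088))
sh(onz(c,T(395,517),.095),onz(c,T(737,325),.095));
E
```

```text
bar
[ 0.672  -0.2277  0.067 ] [ 0.5881 -0.2824  0.067 ] len 0.1002 ang -146.93
[ 0.6759 -0.2313  0.066 ] [ 0.5893 -0.2851  0.066 ] len 0.1019 ang -148.14
front
[ 0.7766 -0.2415  0.095 ] [ 0.5558 -0.3811  0.095 ] len 0.2612 ang -147.69
[ 0.7784 -0.2471  0.095 ] [ 0.5595 -0.385   0.095 ] len 0.2587 ang -147.78
left side
[ 0.7766 -0.2415  0.095 ] [ 0.9186 -0.4574  0.095 ] len 0.2585 ang -56.65
[ 0.7784 -0.2471  0.095 ] [ 0.921  -0.4594  0.095 ] len 0.2557 ang -56.12
panel
[ 0.766  -0.2186  0.088 ] [ 0.5408 -0.3656  0.088 ] len 0.269 ang -146.86
[ 0.7697 -0.221   0.088 ] [ 0.5419 -0.3638  0.088 ] len 0.2689 ang -147.92
[ 0.5558 -0.3811  0.095 ] [ 0.6986 -0.6033  0.095 ] len 0.2642 ang -57.27
```

```bash
cat > plan.py <<'E'
import sys
from h import *
# usage: plan.py claw x y z yaw [step_cm]
def plan(claw,xyz,yaw,step=4.0,rpy=None,o=None):
    o=o or get_obs();p=np.array(o["ee_pos"]);r=R.from_euler('xyz',o["tcp_rot"],degrees=True)
    if rpy is None:
        # choose as given, tool down
        rpy=[180,0,yaw]
    rt=R.from_euler('xyz',rpy,degrees=True)
    d=np.array(xyz)-p;w=(rt*r.inv()).as_rotvec(degrees=True)
    n=int(max(1,np.ceil(np.linalg.norm(d)*100/step),np.ceil(np.linalg.norm(w)/7)))
    rows=[];cur=r
    for i in range(n):
        rows.append([claw,[round(float(v),1) for v in cur.inv().apply(d/n)*100],[round(float(v),1) for v in cur.inv().apply(w/n)]])
        cur=R.from_rotvec(w/n,degrees=True)*cur
    print("pos",np.round(p,4),"rot",np.round(o["tcp_rot"],1),"t",round(o["time"],1),"open",round(o["opening"],4),"F",np.round(o["wrist_force"],1),"n",n)
    print(str(rows).replace(" ",""))
if __name__=="__main__":
    a=[float(v) for v in sys.argv[1:]]
    plan(a[0],a[1:4],a[4],*(a[5:6]))
E
python3 plan.py 0.3 0.631 -0.2565 0.16 -57.4 4.5
```

```text
pos [ 0.188  -0.5169  0.2423] rot [-180.   -0.  -70.] t 1.9 open 0.0852 F [-0.3  0.8 -0.9] n 12
[[0.3,[-0.8,-4.2,0.7],[-0.0,-0.0,-1.1]],[0.3,[-0.7,-4.2,0.7],[-0.0,-0.0,-1.1]],[0.3,[-0.6,-4.2,0.7],[-0.0,-0.0,-1.1]],[0.3,[-0.5,-4.2,0.7],[-0.0,-0.0,-1.1]],[0.3,[-0.5,-4.3,0.7],[-0.0,-0.0,-1.1]],[0.3,[-0.4,-4.3,0.7],[-0.0,-0.0,-1.1]],[0.3,[-0.3,-4.3,0.7],[-0.0,-0.0,-1.1]],[0.3,[-0.2,-4.3,0.7],[-0.0,-0.0,-1.1]],[0.3,[-0.2,-4.3,0.7],[-0.0,-0.0,-1.1]],[0.3,[-0.1,-4.3,0.7],[-0.0,-0.0,-1.1]],[0.3,[0.0,-4.3,0.7],[-0.0,-0.0,-1.1]],[0.3,[0.1,-4.3,0.7],[-0.0,-0.0,-1.1]]]
```

>>> play_rows(rows=[[0.3, [-0.8, -4.2, 0.2], [0, 0, -1.1]], [0.3, [-0.7, -4.2, 0.2], [0, 0, -1.1]], [0.3, [-0.6, -4.2, 0.2], [0, 0, -1.1]], [0.3, [-0.5, -4.2, 0.2], [0, 0, -1.1]], [0.3, [-0.5, -4.3, 0.2], [0, 0, -1.1]], [0.3, [-0.4, -4.3, 0.7], [0, 0, -1.1]], [0.3, [-0.3, -4.3, 0.7], [0, 0, -1.1]], [0.3, [-0.2, -4.3, 0.7], [0, 0, -1.1]], [0.3, [-0.2, -4.3, 0.7], [0, 0, -1.1]], [0.3, [-0.1, -4.3, 0.7], [0, 0, -1.1]], [0.3, [0, -4.3, 0.7], [0, 0, -1.1]], [0.3, [0.1, -4.3, 0.7], [0, 0, -1.1]]])

```text
time: 3.15
ee_pos: [0.6433, -0.2465, 0.1824]
tcp_rot: [-180.0, -0.3, -56.8]
wrist_force: [-0.6, 0.2, 0.9]
opening: 0.0597
```

```bash
python3 plan.py 0.3 0.631 -0.2565 0.15 -57.4 4.5; python3 - <<'E'
from h import *
c=camera("wrist");cv2.imwrite("pics/w1.png",c["img"][...,::-1])
for d in spotter.spot_in(c,"handle")[:2]: print(d["confidence"],d["point"])
print(topix(c,[.631,-.2565,.067],True), topix(c,get_obs()["ee_pos"],True))
E
```

```text
pos [ 0.6433 -0.2465  0.1824] rot [-180.    -0.3  -56.8] t 3.1 open 0.0597 F [-0.6  0.2  0.9] n 1
[[0.3,[0.1,1.6,3.2],[-0.0,-0.3,0.6]]]
0.66 [0.6838, -0.2782, 0.0655]
(np.float64(279.16816171901297), np.float64(225.92112359179114)) (np.float64(275.20634644801936), np.float64(276.9602530375375))
```

View pics/w1.png

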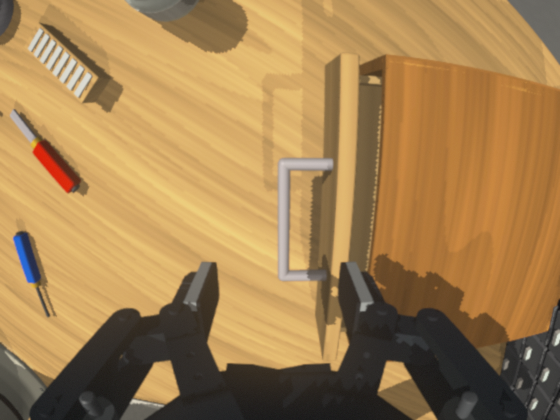

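```bash
python3 - <<'E'
from h import *
from plan import plan
c=camera("wrist")
a=onz(c,(284,164),.067,True);b=onz(c,(284,276),.067,True);print(a,b,(a+b)/2,np.degrees(np.arctan2(*(a-b)[[1,0]])))
E
python3 plan.py 0.65 0.632 -0.2565 0.11 -57.4 3
```

```text
[ 0.67765197 -0.2283692   0.067     ] [ 0.59671859 -0.28254182  0.067     ] [ 0.63718528 -0.25545551  0.067     ] 33.796308709144625
pos [ 0.6433 -0.2456  0.1804] rot [ 1.799e+02 -1.000e-01 -5.670e+01] t 3.3 open 0.0598 F [-0.7 -0.4  0. ] n 3
[[0.65,[0.1,0.5,2.3],[0.0,-0.0,0.2]],[0.65,[0.1,0.5,2.3],[0.0,-0.0,0.2]],[0.65,[0.1,0.5,2.3],[0.0,-0.0,0.2]]]
```

>>> play_rows(rows=[[0.65, [0.1, 0.4, 2.3], [0, 0, 0]], [0.65, [0.1, 0.4, 2.3], [0, 0, 0]], [0.65, [0.1, 0.3, 2.3], [0, 0, 0]], [0.65, [0, 0, 0], [0, 0, 0]], [0.65, [0, 0, 0], [0, 0, 0]]])

```text
time: 3.8
ee_pos: [0.6341, -0.257, 0.1125]
tcp_rot: [180.0, -0.3, -56.8]
wrist_force: [-0.4, 0.9, 1.0]
opening: 0.0301
```

```bash
python3 plan.py 0.65 0.634 -0.256 0.056 -57.0 2; python3 - <<'E'
from h import *
c=camera("wrist");cv2.imwrite("pics/w2.png",c["img"][...,::-1])
E
```

```text
pos [ 0.6341 -0.257   0.1125] rot [180.   -0.3 -56.8] t 3.8 open 0.0301 F [-0.4  0.9  1. ] n 3
[[0.65,[-0.0,-0.0,1.9],[0.0,-0.1,0.1]],[0.65,[-0.0,-0.0,1.9],[0.0,-0.1,0.1]],[0.65,[-0.0,-0.0,1.9],[0.0,-0.1,0.1]]]
```

View pics/w2.png

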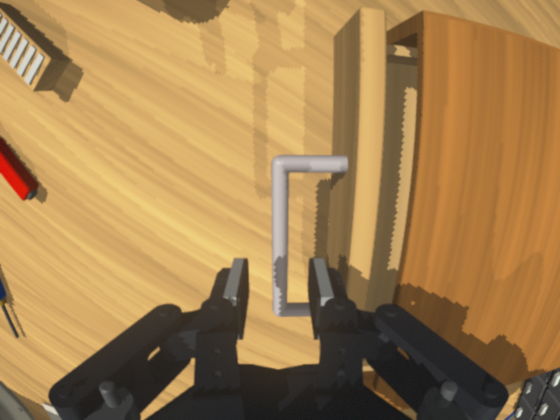

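>>> play_rows(rows=[[0.65, [0, 0, 1.9], [0, 0, 0]], [0.65, [0, 0, 1.9], [0, 0, 0]], [0.65, [0, 0, 1.8], [0, 0, 0]], [0.65, [0, 0, 0], [0, 0, 0]], [1, [0, 0, 0], [0, 0, 0]], [1, [0, 0, 0], [0, 0, 0]], [1, [0, 0, 0], [0, 0, 0]], [1, [0, 0, 0], [0, 0, 0]]], newtons=40)

```text
time: 4.65
ee_pos: [0.6373, -0.2594, 0.0655]
tcp_rot: [-179.7, -0.8, -56.9]
wrist_force: [1.2, -0.9, -7.8]
opening: 0.0083
```

>>> play_rows(rows=[[1, [-1.5, 0, 0], [0, 0, 0]], [1, [-2, 0, 0], [0, 0, 0]], [1, [-2, 0, 0], [0, 0, 0]], [1, [-2, 0, 0], [0, 0, 0]], [1, [-2, 0, 0], [0, 0, 0]], [1, [-2, 0, 0], [0, 0, 0]]])

```text
time: 5.25
ee_pos: [0.5754, -0.1647, 0.0655]
tcp_rot: [-179.6, -1.3, -57.1]
wrist_force: [2.7, -2.3, -6.3]
opening: 0.008
```

>>> play_rows(rows=[[1, [-2, 0, 0], [0, 0, 0]], [1, [-1.5, 0, 0], [0, 0, 0]], [1, [-1, 0, 0], [0, 0, 0]], [1, [-1, 0, 0], [0, 0, 0]], [1, [-1, 0, 0], [0, 0, 0]]])

```text
time: 5.75
ee_pos: [0.5406, -0.1111, 0.0658]
tcp_rot: [-179.6, -2.0, -57.2]
wrist_force: [31.0, -51.8, -36.3]
opening: 0.0079
```

>>> play_rows(rows=[[1, [-1, 0, 0], [0, 0, 0]], [1, [-1, 0, 0], [0, 0, 0]], [1, [-0.5, 0, 0], [0, 0, 0]]])

```text
time: 6.05
ee_pos: [0.5407, -0.1114, 0.0656]
tcp_rot: [-179.7, -5.2, -58.2]
wrist_force: [9.3, -13.2, -14.4]
opening: 0.0079
```

>>> play_rows(rows=[[0.65, [0, 0, 0], [0, 0, 0]], [0.65, [0, 0, 0], [0, 0, 0]], [0.65, [0, 0, 0], [0, 2.5, 0]], [0.65, [0, 0, 0], [0, 2.5, 0]], [0.65, [0, 0, -3], [0, 0, 0]], [0.65, [0, 0, -4], [0, 0, 0]], [0.65, [0, 0, -4], [0, 0, 0]], [0.65, [0, 0, -4], [0, 0, 0]]])

```text
time: 6.85
ee_pos: [0.5234, -0.0869, 0.218]
tcp_rot: [-179.6, -10.2, -58.3]
wrist_force: [0.7, -0.1, -0.1]
opening: 0.03
```

```bash
cat > plan2.py <<'E'
E
python3 - <<'E'
from h import *
o=get_obs();print(o["ee_pos"],o["tcp_rot"],o["wrist_force"])
for n in ["top","wrist","side"]:
    c=camera(n);cv2.imwrite(f"pics/{n}3.png",c["img"][...,::-1])
    f=n=="wrist"
    u=np.array([.546,-.838,0]);v=np.array([.838,.546,0]);t=np.array([.5657,-.1514,.022])
    im=c["img"][...,::-1].copy()
    for a,b in [(0,-.116),(0,.116),(.19,-.116),(.19,.116),(0,0)]:
        p=topix(c,t+u*a+v*b,f);cv2.circle(im,(int(round(p[0])),int(round(p[1]))),3,(255,0,255),1)
    p=topix(c,t-u*.052+[0,0,.045],f);cv2.circle(im,(int(round(p[0])),int(round(p[1]))),3,(255,0,255),1)
    cv2.imwrite(f"pics/{n}3m.png",im)
E
```

```text
[ 0.5234236  -0.08692791  0.21802113] [-179.58235472  -10.22615211  -58.31436866] [ 0.67502909 -0.13987984 -0.10739976]
```

View pics/top3m.png

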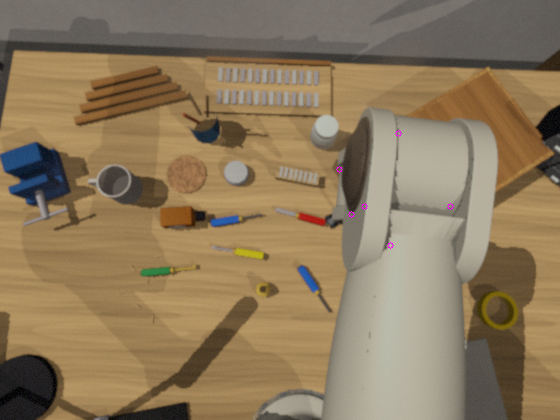

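View pics/side3m.png

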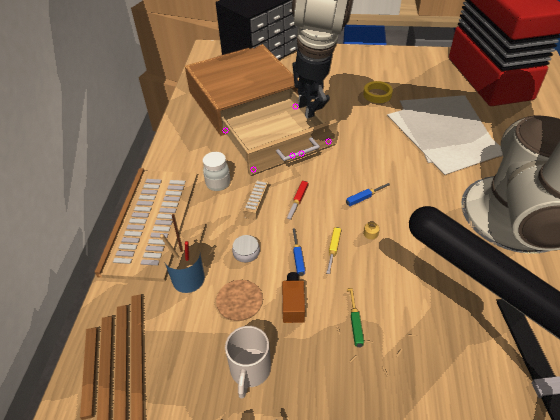

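View pics/wrist3m.png

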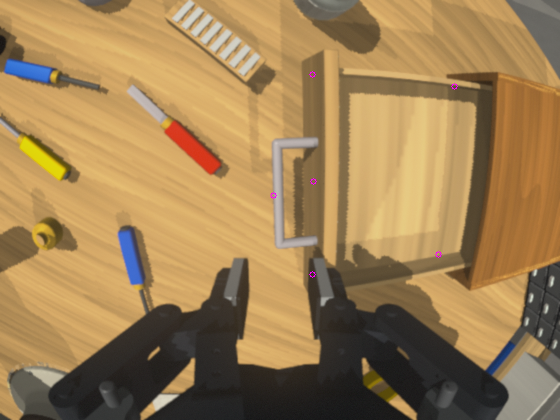

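```bash
python3 - <<'E'
from h import *
o=get_obs();print(np.round(o["q"],1),o["tcp_rot"])
E
python3 plan.py 0.3 0.5315 -0.023 0.12 -14.5 4
```

```text
[ -5.4  -4.9  -2.9  85.1  -7.9 142.4] [-179.32526526  -10.43249069  -58.33205076]
pos [ 0.5251 -0.0871  0.2198] rot [-179.3  -10.4  -58.3] t 7.0 open 0.0301 F [ 0.2 -0.4 -0.6] n 7
[[0.3,[-1.0,-0.5,1.3],[0.5,-1.5,-6.2]],[0.3,[-0.9,-0.6,1.3],[0.5,-1.5,-6.2]],[0.3,[-0.8,-0.7,1.3],[0.5,-1.5,-6.2]],[0.3,[-0.7,-0.8,1.4],[0.5,-1.5,-6.2]],[0.3,[-0.5,-0.8,1.4],[0.5,-1.5,-6.2]],[0.3,[-0.4,-0.9,1.4],[0.5,-1.5,-6.2]],[0.3,[-0.3,-0.9,1.4],[0.5,-1.5,-6.2]]]
```

```bash
cat > look.py <<'E'
import sys
from h import *
COL={"red":[((0,140,70),(8,255,255)),((172,140,70),(180,255,255))],"blue":[((105,130,40),(125,255,255))],"yellow":[((25,150,80),(34,255,255))],"green":[((50,110,30),(85,255,255))]}
def handles(c,col,z=0.018,fish=True,minpx=100):
    hsv=cv2.cvtColor(c["img"],cv2.COLOR_RGB2HSV)
    m=sum(cv2.inRange(hsv,np.array(a),np.array(b)) for a,b in COL[col])
    n,l,st,ce=cv2.connectedComponentsWithStats(m);out=[]
    for k in range(1,n):
        if st[k,4]<minpx: continue
        P=tool2(c,l==k,z,fish)
        (cx,cy),(w,h),a=cv2.minAreaRect((P*1000).astype(np.float32))
        if w<h: a+=90;w,h=h,w
        out.append((np.array([cx,cy])/1000,w,h,a,st[k,4],ce[k]))
    return sorted(out,key=lambda t:-t[4])
if __name__=="__main__":
    c=camera(sys.argv[3] if len(sys.argv)>3 else "wrist");f=c["xyz"][2]<.8
    for t in handles(c,sys.argv[1],fish=f,minpx=100)[:3]: print("centre",np.round(t[0],4),"len %.0f wid %.0f ang %.1f px %d"%t[1:5],np.round(t[5]))
    cv2.imwrite(sys.argv[2],c["img"][...,::-1])
E
python3 plan.py 0.5 0.5205 0.193 0.14 10.5 4.5
```

```text
pos [ 0.5251 -0.0871  0.2198] rot [-179.3  -10.4  -58.3] t 7.0 open 0.0301 F [ 0.2 -0.4 -0.6] n 10
[[0.5,[-2.5,-1.4,0.4],[0.6,-1.0,-6.9]],[0.5,[-2.3,-1.7,0.4],[0.6,-1.0,-6.9]],[0.5,[-2.1,-2.0,0.5],[0.6,-1.0,-6.9]],[0.5,[-1.8,-2.2,0.5],[0.6,-1.0,-6.9]],[0.5,[-1.5,-2.4,0.6],[0.6,-1.0,-6.9]],[0.5,[-1.2,-2.6,0.6],[0.6,-1.0,-6.9]],[0.5,[-0.9,-2.7,0.7],[0.6,-1.0,-6.9]],[0.5,[-0.6,-2.8,0.7],[0.6,-1.0,-6.9]],[0.5,[-0.2,-2.8,0.7],[0.6,-1.0,-6.9]],[0.5,[0.1,-2.8,0.8],[0.6,-1.0,-6.9]]]
```

>>> play_rows(rows=[[0.5, [-2.5, -1.4, 0.4], [0.6, -1, -6.9]], [0.5, [-2.3, -1.7, 0.4], [0.6, -1, -6.9]], [0.5, [-2.1, -2, 0.5], [0.6, -1, -6.9]], [0.5, [-1.8, -2.2, 0.5], [0.6, -1, -6.9]], [0.5, [-1.5, -2.4, 0.6], [0.6, -1, -6.9]], [0.5, [-1.2, -2.6, 0.6], [0.6, -1, -6.9]], [0.5, [-0.9, -2.7, 0.7], [0.6, -1, -6.9]], [0.5, [-0.6, -2.8, 0.7], [0.6, -1, -6.9]], [0.5, [-0.2, -2.8, 0.7], [0.6, -1, -6.9]], [0.5, [0.1, -2.8, 0.8], [0.6, -1, -6.9]], [0.5, [0, 0, 0], [0, 0, 0]]])

```text
time: 8.1
ee_pos: [0.5096, 0.2052, 0.1309]
tcp_rot: [-179.0, 1.1, 13.8]
wrist_force: [-0.2, -0.5, -0.3]
opening: 0.0425
```

```bash
python3 look.py blue pics/w4.png; python3 plan.py 0.5 0.5205 0.193 0.14 10.5 4.5
```

```text
centre [0.5215 0.1984] len 68 wid 16 ang 101.6 px 1572 [293. 220.]
pos [0.5097 0.204  0.1315] rot [-179.     1.1   13.6] t 8.2 open 0.0427 F [-1.1 -0.2  0. ] n 1
[[0.5,[0.8,1.3,-0.9],[-1.0,1.1,3.1]]]
```

View pics/w4.png

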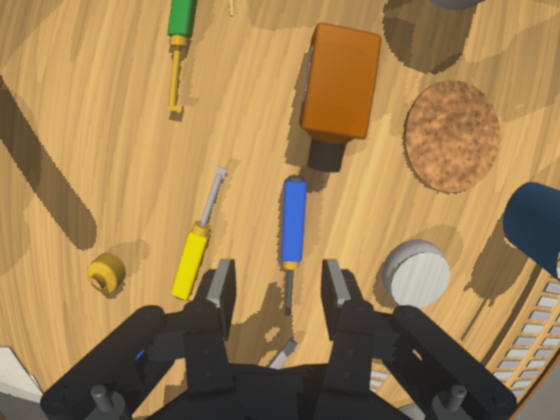

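```bash
python3 plan.py 0.5 0.5222 0.1935 0.06 11.5 3
```

```text
pos [0.5097 0.204  0.1315] rot [-179.     1.1   13.6] t 8.2 open 0.0427 F [-1.1 -0.2  0. ] n 3
[[0.5,[0.4,0.5,2.4],[-0.3,0.4,0.7]],[0.5,[0.4,0.5,2.4],[-0.3,0.4,0.7]],[0.5,[0.3,0.4,2.4],[-0.3,0.4,0.7]]]
```

>>> play_rows(rows=[[0.5, [0.4, 0.5, 2.4], [-0.3, 0.4, 0.7]], [0.5, [0.4, 0.5, 2.4], [-0.3, 0.4, 0.7]], [0.5, [0.3, 0.4, 2.4], [-0.3, 0.4, 0.7]], [0.5, [0, 0, 0], [0, 0, 0]]])

```text
time: 8.55
ee_pos: [0.5226, 0.1909, 0.0572]
tcp_rot: [-180.0, -0.2, 10.9]
wrist_force: [-0.2, -0.7, 0.0]
opening: 0.0422
```

```bash
python3 look.py blue pics/w5.png;python3 plan.py 0.5 0.5222 0.1935 0.014 11.5 2
```

```text
centre [0.5218 0.1989] len 69 wid 17 ang 102.0 px 3099 [278. 232.]
pos [0.5233 0.1914 0.0592] rot [-180.    -0.3   11. ] t 8.6 open 0.0426 F [-0.1 -1.2  1. ] n 3
[[0.5,[-0.0,-0.1,1.5],[-0.0,-0.1,-0.2]],[0.5,[-0.0,-0.1,1.5],[-0.0,-0.1,-0.2]],[0.5,[-0.0,-0.1,1.5],[-0.0,-0.1,-0.2]]]
```

View pics/w5.png

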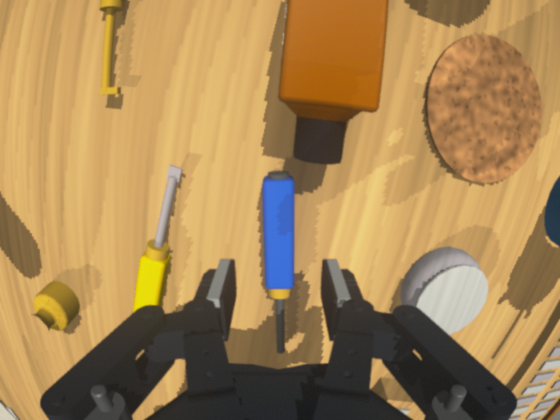

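>>> play_rows(rows=[[0.5, [0, -0.2, 1.5], [0, 0, -0.2]], [0.5, [0, -0.1, 1.5], [0, 0, -0.2]], [0.5, [0, 0, 1.3], [0, 0, 0]], [0.5, [0, 0, 0], [0, 0, 0]]])

```text
time: 9.0
ee_pos: [0.5243, 0.1946, 0.0164]
tcp_rot: [-179.9, -0.6, 11.3]
wrist_force: [-0.6, 0.8, -0.9]
opening: 0.0428
```

>>> play_rows(rows=[[1, [0, 0, 0], [0, 0, 0]], [1, [0, 0, 0], [0, 0, 0]], [1, [0, 0, 0], [0, 0, 0]]], newtons=50)

```text
time: 9.3
ee_pos: [0.5246, 0.195, 0.0171]
tcp_rot: [-179.9, -0.6, 11.3]
wrist_force: [0.4, 0.6, 0.1]
opening: 0.0164
```

```bash
cat > place.py <<'E'
import sys
from h import *
from plan import plan
T=np.array([.5657,-.1514,.022]);A=np.radians(-56.9);U=np.array([np.cos(A),np.sin(A),0]);V=np.array([-U[1],U[0],0])
# place.py claw xt yt zworld yaw step
if __name__=="__main__":
    a=[float(v) for v in sys.argv[1:]]
    p=T+U*a[1]+V*a[2];p[2]=a[3];print(np.round(p,4));plan(a[0],p,a[4],a[5])
E
python3 - <<'E'
from place import *
o=get_obs()
o["ee_pos"]=np.array(o["ee_pos"])+[0,0,.135]
p=T+U*.08+V*.07;p[2]=.17
plan(1,p,33.1,4.5,o=o)
E
```

```text
pos [0.5246 0.195  0.1521] rot [-179.9   -0.6   11.3] t 9.3 open 0.0164 F [0.4 0.6 0.1] n 9
[[1,[0.7,4.4,-0.2],[0.0,-0.1,-2.4]],[1,[0.6,4.4,-0.2],[0.0,-0.1,-2.4]],[1,[0.4,4.4,-0.2],[0.0,-0.1,-2.4]],[1,[0.2,4.5,-0.2],[0.0,-0.1,-2.4]],[1,[-0.0,4.5,-0.2],[0.0,-0.1,-2.4]],[1,[-0.2,4.5,-0.2],[0.0,-0.1,-2.4]],[1,[-0.4,4.4,-0.2],[0.0,-0.1,-2.4]],[1,[-0.6,4.4,-0.2],[0.0,-0.1,-2.4]],[1,[-0.8,4.4,-0.2],[0.0,-0.1,-2.4]]]
```

>>> play_rows(rows=[[1, [0, 0, -3], [0, 0, 0]], [1, [0, 0, -4], [0, 0, 0]], [1, [0, 0, -4], [0, 0, 0]], [1, [0.7, 3, -4], [0, 0, -2]], [1, [0.6, 4.4, -0.4], [0, 0, -2.4]], [1, [0.4, 4.4, -0.2], [0, 0, -2.4]], [1, [0.2, 4.5, -0.2], [0, 0, -2.4]], [1, [0, 4.5, -0.2], [0, 0, -2.4]], [1, [-0.2, 4.5, -0.2], [0, 0, -2.4]], [1, [-0.4, 4.4, -0.2], [0, 0, -2.4]], [1, [-0.6, 4.4, 0], [0, 0, -2.4]], [1, [-0.5, 3, 0], [0, 0, -2.4]]])

```text
time: 10.5
ee_pos: [0.6631, -0.1625, 0.1931]
tcp_rot: [179.5, -1.0, 33.8]
wrist_force: [1.1, 0.5, -0.0]
opening: 0.0163
```

```bash
python3 look.py blue pics/w6.png;python3 place.py 1 0.08 0.07 0.13 33.1 3
```

```text
centre [ 0.7226 -0.2444] len 167 wid 40 ang 123.3 px 4481 [278. 270.]
centre [ 0.4796 -0.7843] len 93 wid 40 ang 179.6 px 315 [ 29. 393.]
[ 0.668  -0.1802  0.13  ]
pos [ 0.6639 -0.1661  0.1923] rot [179.5  -1.   33.9] t 10.6 open 0.0164 F [-3.2 -1.6 -2.7] n 3
[[1.0,[-0.2,0.4,2.1],[0.2,-0.3,0.2]],[1.0,[-0.2,0.5,2.1],[0.2,-0.3,0.2]],[1.0,[-0.2,0.5,2.1],[0.2,-0.3,0.2]]]
```

View pics/w6.png

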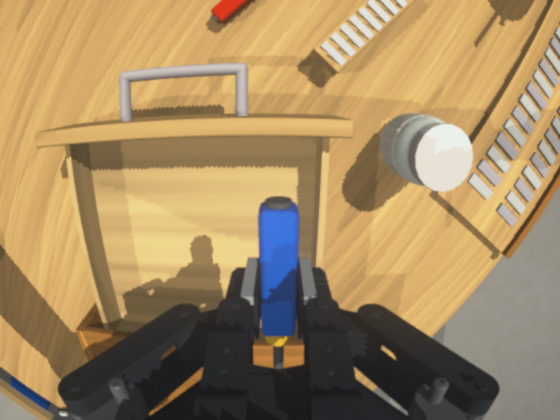

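```bash
cat > drawtray.py <<'E'
from place import *
def lines(c,f=True):
    im=c["img"][...,::-1].copy()
    def L(a,b,col):
        P=[topix(c,a+(b-a)*t,f) for t in np.linspace(0,1,20)]
        cv2.polylines(im,[np.round(P).astype(np.int32)],False,col,1)
    q=lambda x,y,z:T+U*x+V*y+np.array([0,0,z])
    for y in(-.116,.116): L(q(0,y,.036),q(.19,y,.036),(255,0,255)); L(q(0,y,0),q(.19,y,0),(0,255,0))
    L(q(0,-.135,.066),q(0,.135,.066),(255,0,0)); L(q(-.014,-.135,.066),q(-.014,.135,.066),(255,0,0))
    L(q(-.052,-.05,.045),q(-.052,.05,.045),(0,0,255))
    L(q(0,-.116,0),q(0,.116,0),(0,255,0))
    return im
if __name__=="__main__":
    c=camera("wrist");cv2.imwrite(sys.argv[1],lines(c))
E
python3 drawtray.py pics/w7.png
```

```text
(no output)
```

View pics/w7.png

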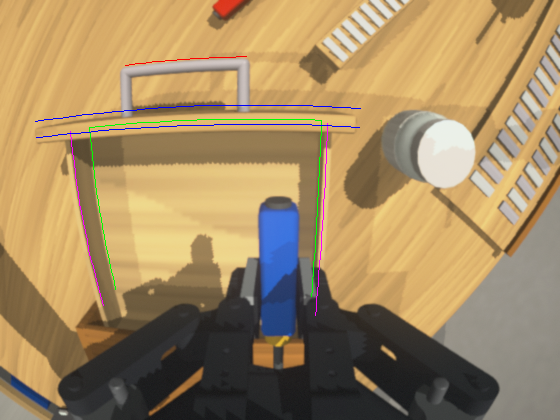

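```bash
python3 - <<'E'
from place import *
from scipy.optimize import least_squares
c=camera("wrist");print(get_obs()["ee_pos"])
im=cv2.resize(c["img"][50:160,20:380],None,fx=2.2,fy=3,interpolation=cv2.INTER_CUBIC)[...,::-1];cv2.imwrite("pics/pc.png",im)
obs=[((-.052,-.05,.045),(125,73)),((-.052,.05,.045),(243,67.5)),((0,-.135,.066),(38,144)),((0,.135,.066),(354,136))]
def f(p):
    u=np.array([np.cos(p[2]),np.sin(p[2]),0]);v=np.array([-u[1],u[0],0]);t=np.array([p[0],p[1],.022])
    return np.concatenate([np.array(topix(c,t+u*a+v*b+np.array([0,0,z]),True))-uv for (a,b,z),uv in obs])
r=least_squares(f,[T[0],T[1],A]);print(r.x[:2],np.degrees(r.x[2]),np.round(r.fun,1))
E
```

```text
[ 0.66274546 -0.16162472  0.19238971]
[ 0.56736332 -0.15562795] -57.399308489787295 [-1.3  0.3  0.4 -1.8 -2.6  0.5  2.3  1.3]
```

View pics/pc.png

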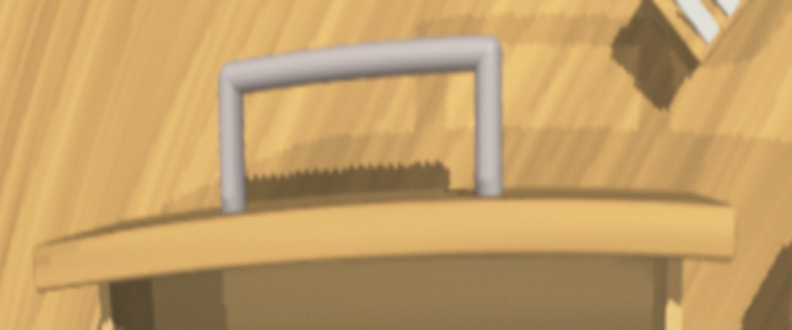

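```bash
sed -i 's/T=np.array(\[.5657,-.1514,.022\]);A=np.radians(-56.9)/T=np.array([.567,-.155,.022]);A=np.radians(-57.2)/' place.py; python3 place.py 1 0.08 0.068 0.10 32.8 3; for i in 1 2 3 4; do python3 -c "
from h import *
print(get_obs()['ee_pos'],get_obs()['time'])"; done
```

```text
[ 0.6675 -0.1854  0.1   ]
pos [ 0.6627 -0.1616  0.1924] rot [179.6  -1.   33.6] t 10.7 open 0.0168 F [0.2 0.5 0.2] n 4
[[1.0,[-0.3,0.5,2.3],[0.1,-0.3,0.2]],[1.0,[-0.3,0.5,2.3],[0.1,-0.3,0.2]],[1.0,[-0.2,0.6,2.3],[0.1,-0.3,0.2]],[1.0,[-0.2,0.6,2.3],[0.1,-0.3,0.2]]]
[ 0.66274546 -0.16162472  0.19238971] 10.65
[ 0.66274546 -0.16162472  0.19238971] 10.65
[ 0.66274546 -0.16162472  0.19238971] 10.65
[ 0.66274546 -0.16162472  0.19238971] 10.65
```

>>> play_rows(rows=[[1, [-0.3, 0.6, 2.3], [0, -0.3, 0.2]], [1, [-0.3, 0.5, 2.3], [0, -0.3, 0.2]], [1, [-0.2, 0.5, 2.3], [0.1, -0.2, 0.2]], [1, [-0.2, 0.5, 2], [0, -0.2, 0.2]], [1, [0, 0, 0], [0, 0, 0]]])

```text
time: 11.15
ee_pos: [0.6673, -0.1805, 0.1035]
tcp_rot: [179.6, -0.2, 32.9]
wrist_force: [0.5, -0.3, -0.3]
opening: 0.0166
```

```bash
python3 look.py blue pics/w8.png;python3 place.py 1 0.08 0.068 0.040 32.8 2
```

```text
centre [ 0.6932 -0.2197] len 118 wid 29 ang 123.1 px 4476 [278. 269.]
[ 0.6675 -0.1854  0.04  ]
pos [ 0.6678 -0.1803  0.1054] rot [179.6  -0.2  32.9] t 11.2 open 0.0165 F [0.4 0.8 0.5] n 4
[[1.0,[-0.1,0.1,1.6],[0.1,-0.1,0.0]],[1.0,[-0.1,0.1,1.6],[0.1,-0.1,0.0]],[1.0,[-0.1,0.1,1.6],[0.1,-0.1,0.0]],[1.0,[-0.1,0.1,1.6],[0.1,-0.1,0.0]]]
```

View pics/w8.png

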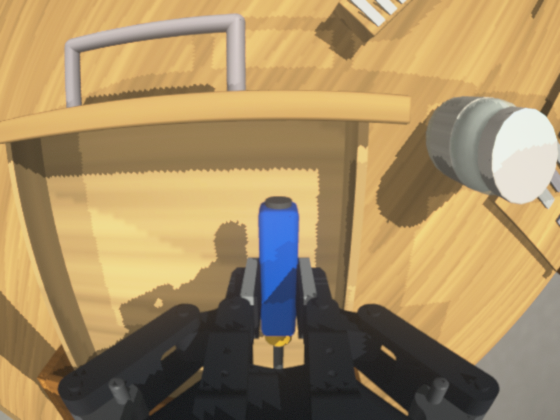

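>>> play_rows(rows=[[1, [-0.1, 0.2, 1.6], [0, 0, 0]], [1, [-0.1, 0.1, 1.6], [0, 0, 0]], [1, [0, 0, 1.6], [0, 0, 0]], [1, [0, 0, 1.5], [0, 0, 0]], [1, [0, 0, 0], [0, 0, 0]]])

```text
time: 11.7
ee_pos: [0.6698, -0.1824, 0.0421]
tcp_rot: [179.3, -0.5, 33.0]
wrist_force: [-0.9, 0.3, -0.9]
opening: 0.0162
```

```bash
python3 place.py 1 0.08 0.068 0.039 32.8 2
```

```text
[ 0.6675 -0.1854  0.039 ]
pos [ 0.6698 -0.1824  0.0421] rot [179.3  -0.5  33. ] t 11.7 open 0.0162 F [-0.9  0.3 -0.9] n 1
[[1.0,[-0.4,0.1,0.3],[0.7,-0.5,0.2]]]
```

Lower 4 mm, then open gently to about 30 mm and rise.

>>> play_rows(rows=[[1, [-0.1, 0, 0.4], [0, 0, 0]], [1, [0, 0, 0], [0, 0, 0]], [0.65, [0, 0, 0], [0, 0, 0]], [0.65, [0, 0, 0], [0, 0, 0]], [0.65, [0, 0, 0], [0, 0, 0]], [0.65, [0, 0, -2], [0, 0, 0]], [0.65, [0, 0, -3], [0, 0, 0]], [0.65, [0, 0, -4], [0, 0, 0]], [0.65, [0, 0, -4], [0, 0, 0]]])

```text
time: 12.6
ee_pos: [0.6651, -0.1819, 0.167]
tcp_rot: [179.7, -0.2, 33.0]
wrist_force: [0.8, -0.8, 0.6]
opening: 0.03
```

```bash
python3 drawtray.py pics/w9.png; python3 - <<'E'
from place import *
from look import handles
c=camera("side");
cv2.imwrite("pics/s9.png",c["img"][...,::-1])
for k in ["blue","red","yellow","green"]:
    for t in handles(c,k,.012,False,60)[:3]: print(k,np.round(t[0],3),"len %.0f wid %.0f ang %.1f px %d"%t[1:5],np.round(t[5]))
p=np.array([.393,.357,.15])
E
python3 plan.py 0.5 0.392 0.355 0.14 7.5 4.5
```

```text
blue [ 0.355 -0.852] len 151 wid 140 ang 179.3 px 771 [364.  35.]
blue [ 0.384 -0.013] len 74 wid 26 ang 34.8 px 198 [359. 197.]
blue [ 0.681 -0.219] len 54 wid 21 ang 122.5 px 91 [254. 140.]
red [ 0.015 -0.68 ] len 499 wid 98 ang 97.8 px 1196 [469.  66.]
red [ 0.532 -0.025] len 73 wid 20 ang 75.5 px 150 [301. 190.]
red [0.783 0.188] len 57 wid 7 ang 103.1 px 70 [186. 251.]
yellow [0.442 0.127] len 68 wid 14 ang 80.7 px 131 [335. 239.]
green [0.393 0.357] len 74 wid 18 ang 97.7 px 282 [357. 328.]
pos [ 0.6674 -0.1825  0.1729] rot [179.2  -0.6  33. ] t 12.7 open 0.0302 F [ 1.  -0.7  0.3] n 14
[[0.5,[0.4,-4.3,0.2],[0.0,-0.1,1.8]],[0.5,[0.3,-4.3,0.2],[0.0,-0.1,1.8]],[0.5,[0.2,-4.3,0.2],[0.0,-0.1,1.8]],[0.5,[0.0,-4.3,0.2],[0.0,-0.1,1.8]],[0.5,[-0.1,-4.3,0.2],[0.0,-0.1,1.8]],[0.5,[-0.2,-4.3,0.2],[0.0,-0.1,1.8]],[0.5,[-0.4,-4.3,0.2],[0.0,-0.1,1.8]],[0.5,[-0.5,-4.3,0.2],[0.0,-0.1,1.8]],[0.5,[-0.7,-4.3,0.2],[0.0,-0.1,1.8]],[0.5,[-0.8,-4.2,0.2],[0.0,-0.1,1.8]],[0.5,[-0.9,-4.2,0.2],[0.0,-0.1,1.8]],[0.5,[-1.1,-4.2,0.2],[0.0,-0.1,1.8]],[0.5,[-1.2,-4.1,0.2],[0.0,-0.1,1.8]],[0.5,[-1.3,-4.1,0.2],[0.0,-0.1,1.8]]]
```

View pics/w9.png

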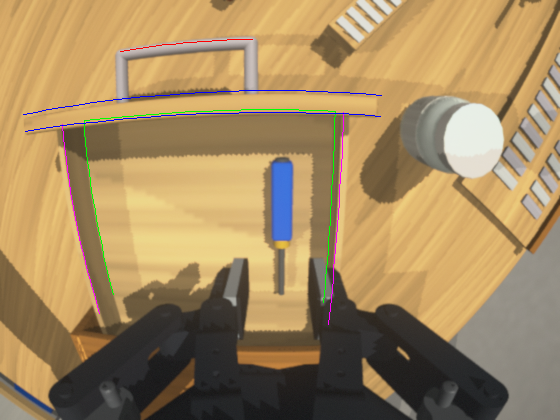

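View pics/s9.png

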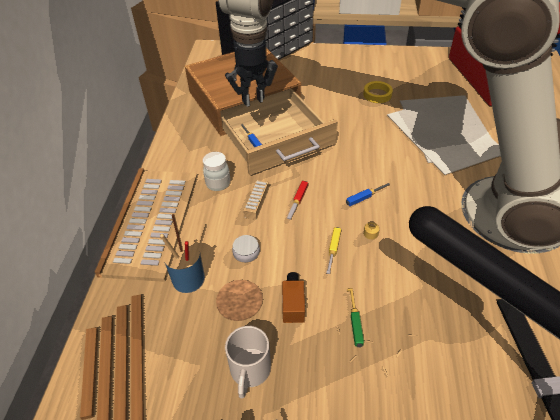

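Blue lies parallel in the drawer at (282,200), with the blade to the back. Next is green.

>>> play_rows(rows=[[0.5, [0.4, -4.3, 0], [0, 0, 1.8]], [0.5, [0.3, -4.3, 0], [0, 0, 1.8]], [0.5, [0.2, -4.3, 0], [0, 0, 1.8]], [0.5, [0, -4.3, 0], [0, 0, 1.8]], [0.5, [-0.1, -4.3, 0], [0, 0, 1.8]], [0.5, [-0.2, -4.3, 0], [0, 0, 1.8]], [0.5, [-0.4, -4.3, 0], [0, 0, 1.8]], [0.5, [-0.5, -4.3, 0.2], [0, 0, 1.8]], [0.5, [-0.7, -4.3, 0.2], [0, 0, 1.8]], [0.5, [-0.8, -4.2, 0.5], [0, 0, 1.8]], [0.5, [-0.9, -4.2, 0.5], [0, 0, 1.8]], [0.5, [-1.1, -4.2, 0.5], [0, 0, 1.8]]])

```text
time: 13.9
ee_pos: [0.4273, 0.2904, 0.144]
tcp_rot: [179.5, -1.2, 10.1]
wrist_force: [0.3, 0.8, -1.2]
opening: 0.0429
```

```bash
python3 look.py green pics/w10.png;python3 plan.py 0.5 0.392 0.355 0.10 7.5 4
```

```text
centre [0.3929 0.3583] len 68 wid 16 ang 97.4 px 1758 [246. 113.]
pos [0.4245 0.2948 0.1429] rot [179.6  -1.1  10.1] t 13.9 open 0.0426 F [-3.5  3.3 -1.3] n 3
[[0.5,[-0.7,-2.2,1.4],[0.1,-0.4,0.9]],[0.5,[-0.8,-2.2,1.4],[0.1,-0.4,0.9]],[0.5,[-0.8,-2.1,1.4],[0.1,-0.4,0.9]]]
```

>>> play_rows(rows=[[0.5, [-0.7, -2.1, 1.9], [0, -0.4, 0.9]], [0.5, [-0.8, -2.1, 2], [0, -0.4, 0.9]], [0.5, [-0.8, -2.1, 2], [0, -0.4, 0.9]], [0.5, [0, 0, 1.5], [0, 0, 0]], [0.5, [0, 0, 0], [0, 0, 0]]])

```text
time: 14.45
ee_pos: [0.3888, 0.3582, 0.0651]
tcp_rot: [179.7, 0.1, 7.7]
wrist_force: [-0.5, -0.5, 0.0]
opening: 0.0428
```

```bash
python3 look.py green pics/w11.png;python3 plan.py 0.5 0.3933 0.3553 0.016 7.5 2
```

```text
centre [0.3925 0.3601] len 69 wid 16 ang 97.3 px 2795 [284. 237.]
pos [0.3892 0.3584 0.0663] rot [179.7  -0.    7.6] t 14.5 open 0.043 F [-0.4 -0.2  0.9] n 3
[[0.5,[0.1,0.1,1.7],[0.1,-0.0,0.0]],[0.5,[0.1,0.1,1.7],[0.1,-0.0,0.0]],[0.5,[0.1,0.1,1.7],[0.1,-0.0,0.0]]]
```

View pics/w11.png

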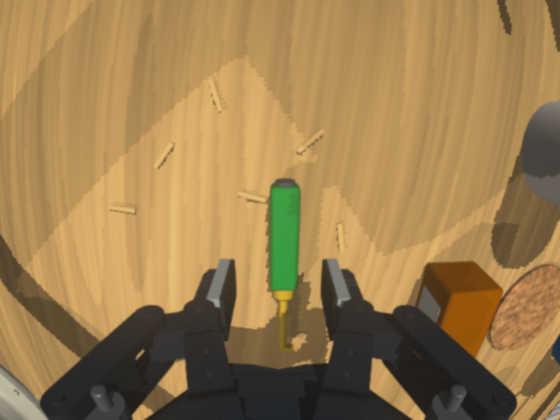

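>>> play_rows(rows=[[0.5, [0.1, 0.1, 1.7], [0, 0, 0]], [0.5, [0.1, 0.1, 1.7], [0, 0, 0]], [0.5, [0.1, 0, 1.5], [0, 0, 0]], [0.5, [0, 0, 0], [0, 0, 0]], [1, [0, 0, 0], [0, 0, 0]], [1, [0, 0, 0], [0, 0, 0]], [1, [0, 0, 0], [0, 0, 0]]], newtons=50)

```text
time: 15.2
ee_pos: [0.3964, 0.3572, 0.0226]
tcp_rot: [-180.0, -0.4, 7.5]
wrist_force: [0.9, 0.1, -0.9]
opening: 0.0162
```

```bash
python3 - <<'E'
from place import *
o=get_obs();print(o["ee_pos"],o["opening"])
o["ee_pos"]=np.array(o["ee_pos"])+[0,0,.15]
p=T+U*.08+V*.022;p[2]=.175
plan(1,p,32.8,4.8,o=o)
E
```

```text
[0.39636656 0.35721898 0.02255866] 0.016204921048071287
pos [0.3964 0.3572 0.1726] rot [-180.    -0.4    7.5] t 15.2 open 0.0162 F [ 0.9  0.1 -0.9] n 13
[[1,[1.2,4.6,-0.0],[0.0,-0.0,-1.9]],[1,[1.0,4.6,-0.0],[0.0,-0.0,-1.9]],[1,[0.9,4.6,-0.0],[0.0,-0.0,-1.9]],[1,[0.7,4.7,-0.0],[0.0,-0.0,-1.9]],[1,[0.6,4.7,-0.0],[0.0,-0.0,-1.9]],[1,[0.4,4.7,-0.0],[0.0,-0.0,-1.9]],[1,[0.3,4.7,-0.0],[0.0,-0.0,-1.9]],[1,[0.1,4.7,-0.0],[0.0,-0.0,-1.9]],[1,[-0.1,4.7,-0.0],[0.0,-0.0,-1.9]],[1,[-0.2,4.7,-0.0],[0.0,-0.0,-1.9]],[1,[-0.4,4.7,-0.0],[0.0,-0.0,-1.9]],[1,[-0.5,4.7,-0.0],[0.0,-0.0,-1.9]],[1,[-0.7,4.7,-0.0],[0.0,-0.0,-1.9]]]
```

Held too high (TCP 22.6 mm), so I'll regrip lower.

>>> play_rows(rows=[[0.6, [0, 0, 0], [0, 0, 0]], [0.6, [0, 0, 0], [0, 0, 0]], [0.6, [0, 0, 0.7], [0, 0, 0]], [0.6, [0, 0, 0.1], [0, 0, 0]], [1, [0, 0, 0], [0, 0, 0]], [1, [0, 0, 0], [0, 0, 0]], [1, [0, 0, 0], [0, 0, 0]]], newtons=50)

```text
time: 15.9
ee_pos: [0.397, 0.3579, 0.0153]
tcp_rot: [-179.9, -0.5, 7.5]
wrist_force: [-0.3, -0.4, 0.1]
opening: 0.0169
```

>>> play_rows(rows=[[1, [0, 0, -3], [0, 0, 0]], [1, [0, 0, -4.5], [0, 0, 0]], [1, [0, 0, -4.5], [0, 0, 0]], [1, [0.6, 3, -3.5], [0, 0, -1.9]], [1, [1, 4.6, -0.2], [0, 0, -1.9]], [1, [0.9, 4.6, -0.2], [0, 0, -1.9]], [1, [0.7, 4.7, -0.2], [0, 0, -1.9]], [1, [0.6, 4.7, -0.2], [0, 0, -1.9]], [1, [0.4, 4.7, 0], [0, 0, -1.9]], [1, [0.3, 4.7, 0], [0, 0, -1.9]], [1, [0.1, 4.7, 0], [0, 0, -1.9]], [1, [-0.1, 4.7, 0], [0, 0, -1.9]]])

```text
time: 17.1
ee_pos: [0.552, -0.0302, 0.1849]
tcp_rot: [179.8, -0.5, 25.9]
wrist_force: [1.3, 0.9, -0.9]
opening: 0.0166
```

```bash
python3 place.py 1 0.076 0.022 0.17 32.8 4.5
```

```text
[ 0.6267 -0.207   0.17  ]
pos [ 0.552  -0.0302  0.1849] rot [179.8  -0.5  25.9] t 17.1 open 0.0166 F [ 1.3  0.9 -0.9] n 5
[[1.0,[-0.2,3.8,0.3],[0.0,-0.1,-1.4]],[1.0,[-0.3,3.8,0.3],[0.0,-0.1,-1.4]],[1.0,[-0.4,3.8,0.3],[0.0,-0.1,-1.4]],[1.0,[-0.5,3.8,0.3],[0.0,-0.1,-1.4]],[1.0,[-0.6,3.8,0.3],[0.0,-0.1,-1.4]]]
```

>>> play_rows(rows=[[1, [-0.2, 3.8, 0.3], [0, 0, -1.4]], [1, [-0.3, 3.8, 0.3], [0, 0, -1.4]], [1, [-0.4, 3.8, 0.3], [0, 0, -1.4]], [1, [-0.5, 3.8, 0.3], [0, 0, -1.4]], [1, [-0.6, 3.6, 0.3], [0, 0, -1.4]], [1, [0, 0, 0], [0, 0, 0]]])

```text
time: 17.7
ee_pos: [0.6273, -0.2185, 0.167]
tcp_rot: [179.8, -0.4, 32.9]
wrist_force: [-0.3, -0.1, -1.0]
opening: 0.0165
```

```bash
python3 drawtray.py pics/w12.png; python3 place.py 1 0.076 0.022 0.08 32.8 2.5
```

```text
[ 0.6267 -0.207   0.08  ]
pos [ 0.6268 -0.2169  0.1674] rot [179.9  -0.4  32.9] t 17.8 open 0.0167 F [-0.3  0.2 -1. ] n 4
[[1.0,[0.1,-0.2,2.2],[0.0,-0.1,0.0]],[1.0,[0.1,-0.2,2.2],[0.0,-0.1,0.0]],[1.0,[0.1,-0.2,2.2],[0.0,-0.1,0.0]],[1.0,[0.1,-0.2,2.2],[0.0,-0.1,0.0]]]
```

View pics/w12.png

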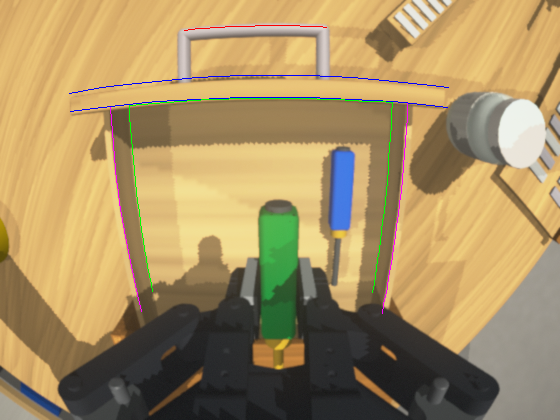

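>>> play_rows(rows=[[1, [0.1, -0.3, 2.2], [0, 0, 0]], [1, [0.1, -0.3, 2.2], [0, 0, 0]], [1, [0.1, -0.2, 2.2], [0, 0, 0]], [1, [0.1, -0.2, 2.2], [0, 0, 0]], [1, [0, 0, 2], [0, 0, 0]], [1, [0, 0, 1.5], [0, 0, 0]], [1, [0, 0, 0], [0, 0, 0]]])

```text
time: 18.45
ee_pos: [0.6246, -0.2002, 0.0415]
tcp_rot: [179.9, -0.5, 33.0]
wrist_force: [-0.8, 0.5, -1.0]
opening: 0.0171
```

```bash
python3 place.py 1 0.076 0.022 0.038 32.8 2.5
```

```text
[ 0.6267 -0.207   0.038 ]
pos [ 0.6246 -0.2002  0.0415] rot [179.9  -0.5  33. ] t 18.4 open 0.0171 F [-0.8  0.5 -1. ] n 1
[[1.0,[-0.2,0.7,0.3],[0.1,-0.5,0.2]]]
```

>>> play_rows(rows=[[1, [-0.1, 0.5, 0.2], [0, 0, 0]], [1, [0, 0, 0.2], [0, 0, 0]], [1, [0, 0, 0], [0, 0, 0]], [0.65, [0, 0, 0], [0, 0, 0]], [0.65, [0, 0, 0], [0, 0, 0]], [0.65, [0, 0, 0], [0, 0, 0]], [0.65, [0, 0, -2], [0, 0, 0]], [0.65, [0, 0, -3], [0, 0, 0]], [0.65, [0, 0, -4], [0, 0, 0]], [0.65, [0, 0, -4], [0, 0, 0]]])

```text
time: 19.45
ee_pos: [0.6241, -0.205, 0.1694]
tcp_rot: [-179.9, -0.3, 33.0]
wrist_force: [1.3, -0.7, -0.2]
opening: 0.0295
```

```bash
python3 drawtray.py pics/w13.png; python3 - <<'E'
from look import *
c=camera("side")
for k in ["red","yellow","blue"]:
    for t in handles(c,k,.012,False,60)[:4]: print(k,np.round(t[0],3),"len %.0f wid %.0f ang %.1f px %d"%t[1:5],np.round(t[5]))
E
python3 plan.py 0.5 0.531 -0.023 0.14 100 4.5
```

```text
red [-0.006 -0.681] len 489 wid 131 ang 106.8 px 1992 [476.  66.]
red [ 0.532 -0.025] len 73 wid 20 ang 74.6 px 152 [301. 191.]
red [0.783 0.188] len 57 wid 7 ang 103.1 px 69 [186. 251.]
yellow [0.442 0.127] len 68 wid 14 ang 80.7 px 130 [335. 239.]
blue [ 0.355 -0.852] len 151 wid 140 ang 179.3 px 771 [364.  35.]
blue [ 0.384 -0.013] len 74 wid 26 ang 34.8 px 198 [359. 197.]
blue [ 0.681 -0.219] len 54 wid 21 ang 122.5 px 91 [254. 140.]
pos [ 0.6264 -0.2057  0.175 ] rot [179.7  -0.7  33. ] t 19.6 open 0.0299 F [ 0.9 -0.2 -0.5] n 10
[[0.5,[0.2,-2.1,0.3],[0.1,-0.0,-6.7]],[0.5,[0.4,-2.0,0.3],[0.1,-0.0,-6.7]],[0.5,[0.7,-2.0,0.3],[0.1,-0.0,-6.7]],[0.5,[0.9,-1.9,0.3],[0.1,-0.0,-6.7]],[0.5,[1.1,-1.7,0.3],[0.1,-0.0,-6.7]],[0.5,[1.3,-1.6,0.3],[0.1,-0.0,-6.7]],[0.5,[1.5,-1.4,0.3],[0.1,-0.0,-6.7]],[0.5,[1.6,-1.3,0.4],[0.1,-0.0,-6.7]],[0.5,[1.8,-1.1,0.4],[0.1,-0.0,-6.7]],[0.5,[1.9,-0.8,0.4],[0.1,-0.0,-6.7]]]
```

View pics/w13.png

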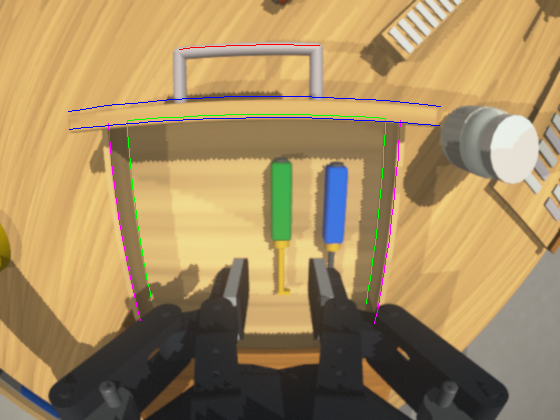

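>>> play_rows(rows=[[0.5, [0.2, -2.1, 0], [0, 0, -8.3]], [0.5, [0.5, -2, 0], [0, 0, -8.3]], [0.5, [0.8, -2, 0], [0, 0, -8.3]], [0.5, [1.1, -1.8, 0], [0, 0, -8.3]], [0.5, [1.3, -1.6, 0], [0, 0, -8.3]], [0.5, [1.6, -1.4, 0], [0, 0, -8.3]], [0.5, [1.8, -1.1, 0], [0, 0, -8.3]], [0.5, [1.9, -0.8, 0], [0, 0, -8.3]], [0.5, [2, -0.5, 0], [0, 0, -8.3]], [0.5, [2.1, -0.2, 0], [0, 0, -8.3]], [0.5, [0, 0, 0], [0, 0, -8.3]], [0.5, [0, 0, 0], [0, 0, -8.3]]])

```text
time: 20.75
ee_pos: [0.5285, -0.0122, 0.1741]
tcp_rot: [179.2, 0.8, 135.9]
wrist_force: [-0.1, 0.6, 0.2]
opening: 0.0427
```

```bash
python3 look.py red pics/w14.png;python3 plan.py 0.5 0.531 -0.022 0.10 165.5 4; python3 -c "
from h import *
print(get_obs()['q'])"
```

```text
centre [ 0.5314 -0.022 ] len 69 wid 18 ang 75.9 px 1370 [270. 185.]
pos [ 0.5285 -0.0123  0.1741] rot [179.2   0.8 136.4] t 20.8 open 0.0427 F [-0.1 -0.5 -0.1] n 5
[[0.5,[-0.2,-0.1,1.5],[0.1,0.2,-5.8]],[0.5,[-0.1,-0.1,1.5],[0.1,0.2,-5.8]],[0.5,[-0.1,-0.1,1.5],[0.1,0.2,-5.8]],[0.5,[-0.1,-0.2,1.5],[0.1,0.2,-5.8]],[0.5,[-0.1,-0.2,1.5],[0.1,0.2,-5.8]]]
[-1.37243068e+00  1.00934543e-01 -2.53113841e+00  8.62700727e+01
  7.99067741e-02 -4.77824502e+01]
```

>>> play_rows(rows=[[0.5, [-0.2, -0.1, 2], [0, 0, -6]], [0.5, [-0.1, -0.1, 2], [0, 0.2, -6]], [0.5, [-0.1, -0.1, 2], [0, 0.2, -6]], [0.5, [-0.1, 0, 2], [0, 0.2, -6]], [0.5, [-0.1, 0, 1.5], [0, 0.2, -5.5]], [0.5, [0, 0, 1], [0, 0, 0]], [0.5, [0, 0, 0], [0, 0, 0]]])

```text
time: 21.5
ee_pos: [0.5341, -0.0182, 0.0659]
tcp_rot: [179.5, 0.5, 165.8]
wrist_force: [0.7, 0.8, -1.2]
opening: 0.0425
```

```bash
python3 look.py red pics/w15.png;python3 plan.py 0.5 0.532 -0.019 0.015 165.7 2
```

```text
centre [ 0.5323 -0.0235] len 70 wid 17 ang 76.0 px 2960 [280. 230.]
pos [ 0.5344 -0.0182  0.0668] rot [179.5   0.5 165.8] t 21.6 open 0.0426 F [-0.4 -0.1  0.3] n 3
[[0.5,[0.1,-0.1,1.7],[0.2,0.2,0.0]],[0.5,[0.1,-0.1,1.7],[0.2,0.2,0.0]],[0.5,[0.1,-0.1,1.7],[0.2,0.2,0.0]]]
```

View pics/w15.png

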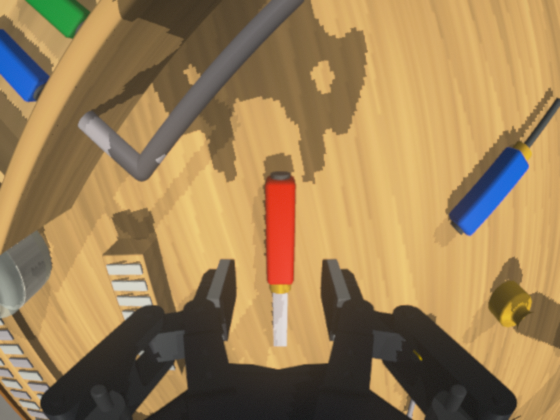

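>>> play_rows(rows=[[0.5, [0, 0, 1.8], [0.2, 0.2, 0]], [0.5, [0, 0, 1.8], [0.2, 0.2, 0]], [0.5, [0, 0, 1.6], [0, 0, 0]], [0.5, [0, 0, 0], [0, 0, 0]]])

```text
time: 21.95
ee_pos: [0.5376, -0.0181, 0.0181]
tcp_rot: [179.8, 0.5, 165.1]
wrist_force: [-0.3, 0.0, 0.2]
opening: 0.0427
```

>>> play_rows(rows=[[0.5, [0.2, 0, 0.4], [0, 0, 0]], [0.5, [0, 0, 0], [0, 0, 0]], [1, [0, 0, 0], [0, 0, 0]], [1, [0, 0, 0], [0, 0, 0]], [1, [0, 0, 0], [0, 0, 0]]], newtons=50)

```text
time: 22.45
ee_pos: [0.5378, -0.0176, 0.0188]
tcp_rot: [179.7, 0.9, 164.8]
wrist_force: [0.7, 0.1, -0.7]
opening: 0.0166
```

```bash
python3 - <<'E'
from place import *
o=get_obs();print(o["ee_pos"],o["opening"])
o["ee_pos"]=np.array(o["ee_pos"])+[0,0,.15]
p=T+U*.075+V*-.024;p[2]=.17
plan(1,p,32.8,4.8,o=o)
E
```

```text
[ 0.53783232 -0.01764762  0.01878726] 0.016552857436612146
pos [ 0.5378 -0.0176  0.1688] rot [179.7   0.9 164.8] t 22.4 open 0.0166 F [ 0.7  0.1 -0.7] n 19
[[1,[-0.5,-1.0,-0.0],[0.1,0.0,6.9]],[1,[-0.7,-0.9,-0.0],[0.1,0.0,6.9]],[1,[-0.8,-0.9,-0.0],[0.1,0.0,6.9]],[1,[-0.9,-0.8,-0.0],[0.1,0.0,6.9]],[1,[-1.0,-0.6,-0.0],[0.1,0.0,6.9]],[1,[-1.0,-0.5,0.0],[0.1,0.0,6.9]],[1,[-1.1,-0.4,0.0],[0.1,0.0,6.9]],[1,[-1.1,-0.3,0.0],[0.1,0.0,6.9]],[1,[-1.1,-0.1,0.0],[0.1,0.0,6.9]],[1,[-1.2,0.0,0.0],[0.1,0.0,6.9]],[1,[-1.1,0.2,0.0],[0.1,0.0,6.9]],[1,[-1.1,0.3,0.0],[0.1,0.0,6.9]],[1,[-1.1,0.4,-0.0],[0.1,0.0,6.9]],[1,[-1.0,0.6,-0.0],[0.1,0.0,6.9]],[1,[-0.9,0.7,-0.0],[0.1,0.0,6.9]],[1,[-0.9,0.8,-0.0],[0.1,0.0,6.9]],[1,[-0.7,0.9,-0.0],[0.1,0.0,6.9]],[1,[-0.6,1.0,-0.0],[0.1,0.0,6.9]],[1,[-0.5,1.0,-0.0],[0.1,0.0,6.9]]]
```

>>> play_rows(rows=[[1, [0, 0, -3], [0, 0, 0]], [1, [0, 0, -4], [0, 0, 0]], [1, [0, 0, -4], [0, 0, 0]], [1, [0, 0, -4], [0, 0, 4]], [1, [-0.5, -1, 0], [0, 0, 8.3]], [1, [-0.7, -0.9, 0], [0, 0, 8.3]], [1, [-0.9, -0.8, 0], [0, 0, 8.3]], [1, [-1, -0.7, 0], [0, 0, 8.3]], [1, [-1, -0.5, 0], [0, 0, 8.3]], [1, [-1.1, -0.4, 0], [0, 0, 8.3]], [1, [-1.1, -0.2, 0], [0, 0, 8.3]], [1, [-1.1, 0, 0], [0, 0, 8.3]]])

```text
time: 23.65
ee_pos: [0.551, -0.1107, 0.1776]
tcp_rot: [178.9, -0.0, 92.1]
wrist_force: [0.8, 0.1, -0.5]
opening: 0.0163
```

```bash
python3 place.py 1 0.075 -0.024 0.17 32.8 4.5
```

```text
[ 0.5875 -0.231   0.17  ]
pos [ 0.551  -0.1107  0.1776] rot [178.9  -0.   92.1] t 23.6 open 0.0163 F [ 0.8  0.1 -0.5] n 9
[[1.0,[-1.4,0.4,0.1],[0.1,-0.1,6.6]],[1.0,[-1.3,0.5,0.1],[0.1,-0.1,6.6]],[1.0,[-1.2,0.7,0.1],[0.1,-0.1,6.6]],[1.0,[-1.2,0.8,0.1],[0.1,-0.1,6.6]],[1.0,[-1.1,0.9,0.1],[0.1,-0.1,6.6]],[1.0,[-0.9,1.0,0.1],[0.1,-0.1,6.6]],[1.0,[-0.8,1.1,0.1],[0.1,-0.1,6.6]],[1.0,[-0.7,1.2,0.1],[0.1,-0.1,6.6]],[1.0,[-0.5,1.3,0.1],[0.1,-0.1,6.6]]]
```

>>> play_rows(rows=[[1, [-1.4, 0.4, 0], [0.1, 0, 6.6]], [1, [-1.3, 0.5, 0], [0.1, 0, 6.6]], [1, [-1.2, 0.7, 0], [0.1, 0, 6.6]], [1, [-1.2, 0.8, 0], [0.1, 0, 6.6]], [1, [-1.1, 0.9, 0.1], [0.1, 0, 6.6]], [1, [-0.9, 1, 0.1], [0.1, 0, 6.6]], [1, [-0.8, 1.1, 0.1], [0.1, 0, 6.6]], [1, [-0.7, 1.2, 0.1], [0.1, 0, 6.6]], [1, [-0.5, 1, 0.1], [0.1, 0, 6.6]], [1, [0, 0, 0], [0, 0, 0]]])

```text
time: 24.65
ee_pos: [0.5845, -0.2356, 0.1729]
tcp_rot: [-179.7, -0.5, 29.9]
wrist_force: [0.2, 0.6, -1.1]
opening: 0.0165
```

```bash
python3 drawtray.py pics/w16.png; python3 place.py 1 0.075 -0.024 0.08 32.8 2.5
```

```text
[ 0.5875 -0.231   0.08  ]
pos [ 0.5845 -0.235   0.173 ] rot [-179.7   -0.5   30.1] t 24.7 open 0.0161 F [-0.1  0.8 -0.2] n 4
[[1.0,[0.1,-0.0,2.3],[-0.1,-0.1,-0.7]],[1.0,[0.1,-0.0,2.3],[-0.1,-0.1,-0.7]],[1.0,[0.1,-0.0,2.3],[-0.1,-0.1,-0.7]],[1.0,[0.1,-0.0,2.3],[-0.1,-0.1,-0.7]]]
```

View pics/w16.png

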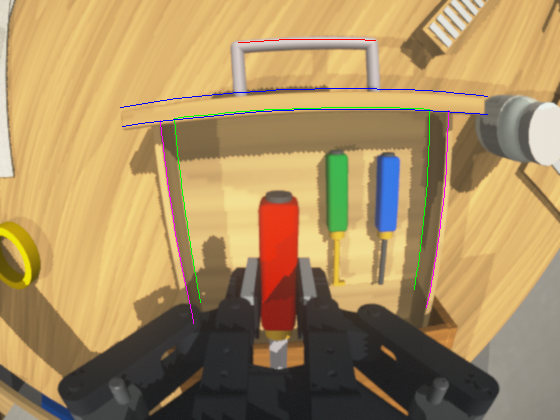

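>>> play_rows(rows=[[1, [0.1, 0, 2.3], [0, 0, -0.7]], [1, [0.1, 0, 2.3], [0, 0, -0.7]], [1, [0.1, 0, 2.3], [0, 0, -0.7]], [1, [0.1, 0, 2.3], [0, 0, -0.7]], [1, [0, 0, 2], [0, 0, 0]], [1, [0, 0, 1.7], [0, 0, 0]], [1, [0, 0, 0], [0, 0, 0]]])

```text
time: 25.4
ee_pos: [0.5889, -0.2272, 0.0421]
tcp_rot: [-179.9, -0.6, 34.7]
wrist_force: [0.5, 0.2, -0.7]
opening: 0.0166
```

```bash
python3 place.py 1 0.075 -0.024 0.0405 32.8 2.5
```

```text
[ 0.5875 -0.231   0.0405]
pos [ 0.5889 -0.2272  0.0421] rot [-179.9   -0.6   34.7] t 25.4 open 0.0166 F [ 0.5  0.2 -0.7] n 1
[[1.0,[-0.3,0.2,0.2],[-0.1,-0.6,1.9]]]
```

>>> play_rows(rows=[[1, [-0.2, 0, 0.2], [0, 0, 1.7]], [1, [0, 0, 0.1], [0, 0, 0]], [1, [0, 0, 0], [0, 0, 0]], [0.65, [0, 0, 0], [0, 0, 0]], [0.65, [0, 0, 0], [0, 0, 0]], [0.65, [0, 0, 0], [0, 0, 0]], [0.65, [0, 0, -2], [0, 0, 0]], [0.65, [0, 0, -3], [0, 0, 0]], [0.65, [0, 0, -4], [0, 0, 0]], [0.65, [0, 0, -4], [0, 0, 0]]])

```text
time: 26.4
ee_pos: [0.5846, -0.2281, 0.1715]
tcp_rot: [-179.6, -0.5, 33.2]
wrist_force: [1.9, 0.3, -0.3]
opening: 0.0298
```

```bash
python3 drawtray.py pics/w17.png; python3 - <<'E'
from look import *
c=camera("side")
for k in ["yellow","blue"]:
    for t in handles(c,k,.012,False,60)[:4]: print(k,np.round(t[0],3),"len %.0f wid %.0f ang %.1f px %d"%t[1:5],np.round(t[5]))
E
python3 plan.py 0.5 0.441 0.131 0.17 130 4.5
```

```text
yellow [0.442 0.127] len 68 wid 14 ang 81.8 px 127 [335. 239.]
blue [ 0.355 -0.852] len 151 wid 140 ang 179.3 px 771 [364.  35.]
blue [ 0.384 -0.013] len 74 wid 26 ang 34.8 px 198 [359. 197.]
blue [ 0.681 -0.219] len 54 wid 21 ang 122.5 px 91 [254. 140.]
pos [ 0.5868 -0.229   0.177 ] rot [179.9  -0.8  33.2] t 26.5 open 0.0303 F [0.9 0.5 0.2] n 14
[[0.5,[0.5,-2.7,0.1],[0.1,-0.0,-6.9]],[0.5,[0.9,-2.6,0.1],[0.1,-0.0,-6.9]],[0.5,[1.2,-2.5,0.1],[0.1,-0.0,-6.9]],[0.5,[1.5,-2.4,0.1],[0.1,-0.0,-6.9]],[0.5,[1.7,-2.2,0.1],[0.1,-0.0,-6.9]],[0.5,[2.0,-1.9,0.1],[0.1,-0.0,-6.9]],[0.5,[2.2,-1.7,0.1],[0.1,-0.0,-6.9]],[0.5,[2.4,-1.4,0.1],[0.1,-0.0,-6.9]],[0.5,[2.5,-1.1,0.1],[0.1,-0.0,-6.9]],[0.5,[2.7,-0.8,0.1],[0.1,-0.0,-6.9]],[0.5,[2.7,-0.5,0.1],[0.1,-0.0,-6.9]],[0.5,[2.8,-0.1,0.1],[0.1,-0.0,-6.9]],[0.5,[2.8,0.2,0.1],[0.1,-0.0,-6.9]],[0.5,[2.7,0.5,0.1],[0.1,-0.0,-6.9]]]
```

View pics/w17.png

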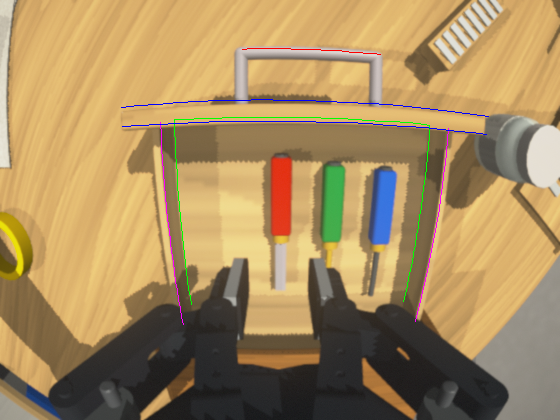

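Red is placed too. Now yellow, whose butt-to-tip axis is about 82°, so the grasp yaw is about 172.

>>> play_rows(rows=[[0.5, [0.5, -2.9, 0], [0, 0, -8.3]], [0.5, [1, -2.8, 0], [0, 0, -8.3]], [0.5, [1.4, -2.6, 0], [0, 0, -8.3]], [0.5, [1.8, -2.4, 0], [0, 0, -8.3]], [0.5, [2.1, -2.1, 0], [0, 0, -8.3]], [0.5, [2.4, -1.8, 0], [0, 0, -8.3]], [0.5, [2.6, -1.4, 0], [0, 0, -8.3]], [0.5, [2.8, -1, 0], [0, 0, -8.3]], [0.5, [2.9, -0.6, 0], [0, 0, -8.3]], [0.5, [3, -0.2, 0], [0, 0, -8.3]], [0.5, [3, 0.2, 0], [0, 0, -8.3]], [0.5, [2.9, 0.6, 0], [0, 0, -8.3]]])

```text
time: 27.7
ee_pos: [0.4425, 0.1071, 0.1758]
tcp_rot: [179.0, 0.6, 135.9]
wrist_force: [1.6, -0.2, -0.8]
opening: 0.0428
```

```bash
python3 look.py yellow pics/w18.png;python3 plan.py 0.5 0.442 0.133 0.10 172 4
```

```text
centre [0.4411 0.1321] len 69 wid 17 ang 81.8 px 1194 [299. 207.]
pos [0.441  0.1097 0.1759] rot [179.    0.5 136.6] t 27.8 open 0.0426 F [1.8 1.2 1. ] n 6
[[0.5,[0.3,0.3,1.3],[0.1,0.1,-5.9]],[0.5,[0.2,0.3,1.3],[0.1,0.1,-5.9]],[0.5,[0.2,0.3,1.3],[0.1,0.1,-5.9]],[0.5,[0.2,0.3,1.3],[0.1,0.1,-5.9]],[0.5,[0.1,0.4,1.3],[0.1,0.1,-5.9]],[0.5,[0.1,0.4,1.3],[0.1,0.1,-5.9]]]
```

>>> play_rows(rows=[[0.5, [0.3, 0.3, 1.8], [0.1, 0, -5.9]], [0.5, [0.2, 0.3, 1.8], [0.1, 0, -5.9]], [0.5, [0.2, 0.3, 1.8], [0.1, 0.1, -5.9]], [0.5, [0.2, 0.4, 1.8], [0.1, 0.1, -5.9]], [0.5, [0.1, 0.4, 1.8], [0.1, 0.1, -5.9]], [0.5, [0.1, 0.4, 1.5], [0.1, 0.1, -5.9]], [0.5, [0, 0, 0], [0, 0, 0]]])

```text
time: 28.45
ee_pos: [0.4423, 0.1374, 0.0679]
tcp_rot: [179.9, 0.7, 173.7]
wrist_force: [-0.6, -0.4, -0.7]
opening: 0.0428
```

```bash
python3 look.py yellow pics/w19.png;python3 plan.py 0.5 0.4415 0.135 0.014 172 2
```

```text
centre [0.4422 0.1326] len 71 wid 16 ang 82.1 px 2714 [279. 230.]
pos [0.4427 0.1373 0.0691] rot [179.8   0.7 173.5] t 28.5 open 0.0427 F [ 0.1 -0.4  0.6] n 3
[[0.5,[0.1,-0.1,1.8],[0.1,0.2,0.5]],[0.5,[0.0,-0.1,1.8],[0.1,0.2,0.5]],[0.5,[0.0,-0.1,1.8],[0.1,0.2,0.5]]]
```

View pics/w19.png

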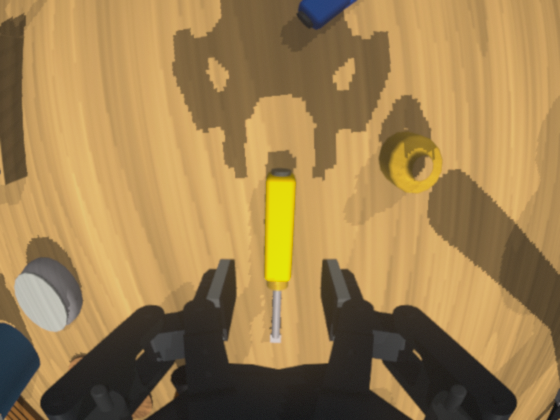

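>>> play_rows(rows=[[0.5, [0, -0.1, 1.8], [0, 0.2, 0.5]], [0.5, [0, -0.1, 1.8], [0, 0.2, 0.5]], [0.5, [0, -0.1, 1.8], [0, 0, 0.5]], [0.5, [0, 0, 0], [0, 0, 0]]])

```text
time: 28.9
ee_pos: [0.4455, 0.1344, 0.0183]
tcp_rot: [179.7, 0.7, 171.1]
wrist_force: [0.6, 0.2, -0.2]
opening: 0.0431
```

>>> play_rows(rows=[[0.5, [0, 0, 0.3], [0, 0, 0]], [0.5, [0, 0, 0], [0, 0, 0]], [1, [0, 0, 0], [0, 0, 0]], [1, [0, 0, 0], [0, 0, 0]], [1, [0, 0, 0], [0, 0, 0]]], newtons=50)

```text
time: 29.4
ee_pos: [0.448, 0.1348, 0.0201]
tcp_rot: [179.5, 1.0, 170.9]
wrist_force: [0.8, 0.3, -0.4]
opening: 0.0163
```

```bash
python3 - <<'E'
from place import *
o=get_obs();print(o["ee_pos"],o["opening"])
o["ee_pos"]=np.array(o["ee_pos"])+[0,0,.15]
p=T+U*.075+V*-.070;p[2]=.17
plan(1,p,32.8,4.8,o=o)
E
```

```text
[0.44804914 0.13480532 0.02013808] 0.01631973614142677
pos [0.448  0.1348 0.1701] rot [179.5   1.  170.9] t 29.4 open 0.0163 F [ 0.8  0.3 -0.4] n 20
[[1,[-0.8,-1.8,-0.0],[0.1,-0.0,6.9]],[1,[-1.0,-1.7,0.0],[0.1,-0.0,6.9]],[1,[-1.2,-1.6,0.0],[0.1,-0.0,6.9]],[1,[-1.4,-1.4,0.0],[0.1,-0.0,6.9]],[1,[-1.6,-1.3,0.0],[0.1,-0.0,6.9]],[1,[-1.7,-1.1,0.0],[0.1,-0.0,6.9]],[1,[-1.8,-0.9,0.0],[0.1,-0.0,6.9]],[1,[-1.9,-0.6,0.0],[0.1,-0.0,6.9]],[1,[-2.0,-0.4,0.0],[0.1,-0.0,6.9]],[1,[-2.0,-0.2,0.0],[0.1,-0.0,6.9]],[1,[-2.0,0.1,0.0],[0.1,-0.0,6.9]],[1,[-2.0,0.3,0.0],[0.1,-0.0,6.9]],[1,[-1.9,0.6,0.0],[0.1,-0.0,6.9]],[1,[-1.9,0.8,0.0],[0.1,-0.0,6.9]],[1,[-1.7,1.0,0.0],[0.1,-0.0,6.9]],[1,[-1.6,1.2,0.0],[0.1,-0.0,6.9]],[1,[-1.5,1.4,0.0],[0.1,-0.0,6.9]],[1,[-1.3,1.6,0.0],[0.1,-0.0,6.9]],[1,[-1.1,1.7,0.0],[0.1,-0.0,6.9]],[1,[-0.9,1.8,0.0],[0.1,-0.0,6.9]]]
```

>>> play_rows(rows=[[0.6, [0, 0, 0], [0, 0, 0]], [0.6, [0, 0, 0], [0, 0, 0]], [0.6, [-0.3, 0, 0.6], [0, 0, 0]], [0.6, [0, 0, 0.2], [0, 0, 0]], [1, [0, 0, 0], [0, 0, 0]], [1, [0, 0, 0], [0, 0, 0]], [1, [0, 0, 0], [0, 0, 0]]], newtons=60)

```text
time: 30.1
ee_pos: [0.4517, 0.1345, 0.012]
tcp_rot: [179.5, 1.0, 170.9]
wrist_force: [-0.4, -0.5, 0.4]
opening: 0.0166
```

>>> play_rows(rows=[[1, [0, 0, -3], [0, 0, 0]], [1, [0, 0, -4], [0, 0, 0]], [1, [0, 0, -4], [0, 0, 0]], [1, [0, 0, -4], [0, 0, 4]], [1, [-1, -2, -0.2], [0, 0, 8]], [1, [-1.3, -1.8, -0.1], [0, 0, 8]], [1, [-1.5, -1.6, 0], [0, 0, 8]], [1, [-1.8, -1.3, 0], [0, 0, 8]], [1, [-2, -1.1, 0], [0, 0, 8]], [1, [-2.1, -0.8, 0], [0, 0, 8]], [1, [-2.2, -0.5, 0], [0, 0, 8]], [1, [-2.2, -0.2, 0], [0, 0, 8]]])

```text
time: 31.3
ee_pos: [0.493, -0.0441, 0.1693]
tcp_rot: [179.0, -0.1, 100.6]
wrist_force: [-0.2, 0.3, -0.7]
opening: 0.0163
```

```bash
python3 place.py 1 0.075 -0.070 0.17 32.8 4.5
```

```text
[ 0.5488 -0.256   0.17  ]
pos [ 0.493  -0.0441  0.1693] rot [ 1.790e+02 -1.000e-01  1.006e+02] t 31.3 open 0.0163 F [-0.2  0.3 -0.7] n 10
[[1.0,[-2.2,0.2,-0.0],[0.1,-0.1,6.8]],[1.0,[-2.2,0.4,-0.0],[0.1,-0.1,6.8]],[1.0,[-2.1,0.7,-0.0],[0.1,-0.1,6.8]],[1.0,[-2.0,0.9,-0.0],[0.1,-0.1,6.8]],[1.0,[-1.9,1.1,-0.0],[0.1,-0.1,6.8]],[1.0,[-1.7,1.4,-0.0],[0.1,-0.1,6.8]],[1.0,[-1.6,1.5,-0.0],[0.1,-0.1,6.8]],[1.0,[-1.4,1.7,-0.0],[0.1,-0.1,6.8]],[1.0,[-1.1,1.9,-0.0],[0.1,-0.1,6.8]],[1.0,[-0.9,2.0,-0.0],[0.1,-0.1,6.8]]]
```

>>> play_rows(rows=[[1, [-2.2, 0.2, 0], [0.1, 0, 6.8]], [1, [-2.2, 0.4, 0], [0.1, 0, 6.8]], [1, [-2.1, 0.7, 0], [0.1, 0, 6.8]], [1, [-2, 0.9, 0], [0.1, 0, 6.8]], [1, [-1.9, 1.1, 0], [0.1, 0, 6.8]], [1, [-1.7, 1.4, 0], [0.1, 0, 6.8]], [1, [-1.6, 1.5, 0], [0.1, 0, 6.8]], [1, [-1.4, 1.7, 0], [0.1, 0, 6.8]], [1, [-1.1, 1.9, 0], [0.1, 0, 6.5]], [1, [-0.9, 1.7, 0], [0.1, 0, 6]], [1, [0, 0, 0], [0, 0, 0]]])

```text
time: 32.4
ee_pos: [0.5427, -0.2675, 0.1641]
tcp_rot: [-179.2, -0.2, 30.4]
wrist_force: [-0.0, 0.7, -0.4]
opening: 0.0167
```

```bash
python3 drawtray.py pics/w20.png; python3 place.py 1 0.075 -0.070 0.08 32.8 2.5
```

```text
[ 0.5488 -0.256   0.08  ]
pos [ 0.5426 -0.2665  0.1641] rot [-179.2   -0.2   30.6] t 32.5 open 0.0168 F [ 0.3 -0.2 -0. ] n 4
[[1.0,[0.3,-0.1,2.1],[-0.2,-0.1,-0.5]],[1.0,[0.3,-0.1,2.1],[-0.2,-0.1,-0.5]],[1.0,[0.3,-0.1,2.1],[-0.2,-0.1,-0.5]],[1.0,[0.3,-0.1,2.1],[-0.2,-0.1,-0.5]]]
```

View pics/w20.png

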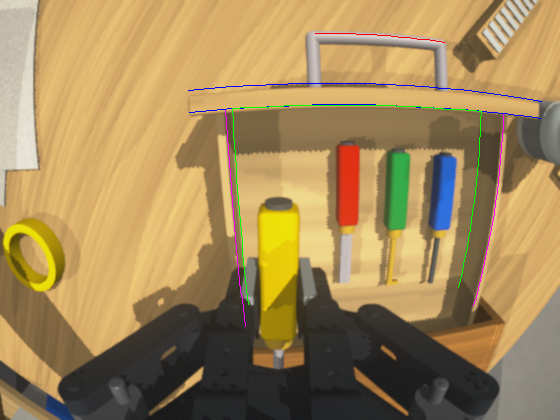

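>>> play_rows(rows=[[1, [0.3, -0.2, 1.5], [-0.2, 0, -0.5]], [1, [0.3, -0.2, 1.5], [-0.2, 0, -0.5]], [1, [0.3, -0.2, 1.5], [-0.2, -0.1, -0.5]], [1, [0.3, -0.1, 1], [-0.2, 0, -0.5]], [1, [0, 0, 1.5], [0, 0, 0]], [1, [0, 0, 0], [0, 0, 0]]])

```text
time: 33.05
ee_pos: [0.5489, -0.2494, 0.0917]
tcp_rot: [-180.0, -0.2, 33.5]
wrist_force: [-0.3, 0.1, -1.4]
opening: 0.017
```

```bash
python3 drawtray.py pics/w21.png; python3 place.py 1 0.075 -0.070 0.038 32.8 2
```

```text
[ 0.5488 -0.256   0.038 ]
pos [ 0.5494 -0.2497  0.0931] rot [179.9  -0.2  33.5] t 33.1 open 0.0163 F [ 0.2 -0.  -0.5] n 3
[[1.0,[-0.1,0.2,1.8],[0.0,-0.1,0.2]],[1.0,[-0.1,0.2,1.8],[0.0,-0.1,0.2]],[1.0,[-0.1,0.2,1.8],[0.0,-0.1,0.2]]]
```

View pics/w21.png

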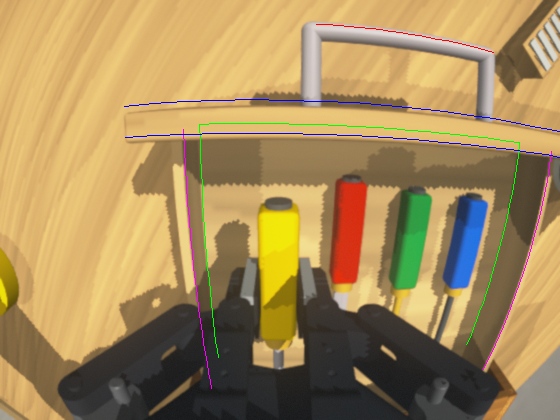

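>>> play_rows(rows=[[1, [-0.1, 0.2, 1.8], [0, 0, 0.2]], [1, [-0.1, 0.2, 1.8], [0, 0, 0.2]], [1, [0, 0.1, 1.6], [0, 0, 0]], [1, [0, 0, 0], [0, 0, 0]]])

```text
time: 33.5
ee_pos: [0.5525, -0.256, 0.0435]
tcp_rot: [179.7, -0.4, 33.1]
wrist_force: [-0.5, 0.1, -0.8]
opening: 0.0164
```

>>> play_rows(rows=[[1, [-0.4, 0, 0.6], [0, 0, 0]], [1, [0, 0, 0.2], [0, 0, 0]], [1, [0, 0, 0], [0, 0, 0]]])

```text
time: 33.8
ee_pos: [0.55, -0.2591, 0.038]
tcp_rot: [179.5, -0.5, 33.1]
wrist_force: [0.5, -0.1, -1.0]
opening: 0.0167
```

>>> play_rows(rows=[[1, [0, 0, 0.3], [0, 0, 0]], [1, [0, 0, 0], [0, 0, 0]], [0.68, [0, 0, 0], [0, 0, 0]], [0.68, [0, 0, 0], [0, 0, 0]], [0.68, [0, 0, 0], [0, 0, 0]], [0.68, [0, 0, -2], [0, 0, 0]], [0.65, [0, 0, -3], [0, 0, 0]], [0.65, [0, 0, -4], [0, 0, 0]], [0.65, [0, 0, -4], [0, 0, 0]], [0.65, [0, 0, -2], [0, 0, 0]]])

```text
time: 34.8
ee_pos: [0.5467, -0.2578, 0.1878]
tcp_rot: [179.7, -0.3, 33.2]
wrist_force: [0.3, -0.7, -0.3]
opening: 0.03
```

```bash
python3 drawtray.py pics/w22.png; python3 - <<'E'
from h import *
c=camera("side");cv2.imwrite("pics/s22.png",c["img"][...,::-1])
o=get_obs();print(o["ee_pos"],o["tcp_rot"],o["time"])
E
```

```text
[ 0.54736814 -0.2580663   0.18799865] [179.63917981  -0.40452565  33.16869829] 34.9
```

View pics/w22.png

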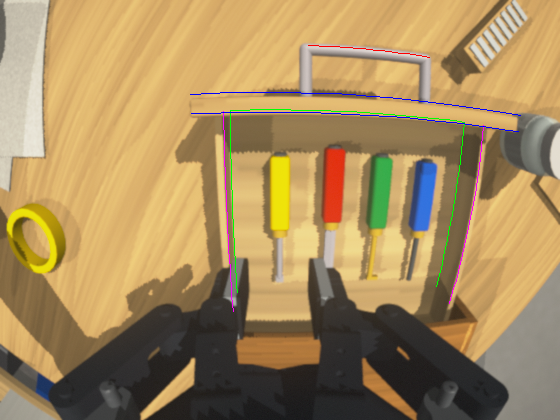

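View pics/s22.png

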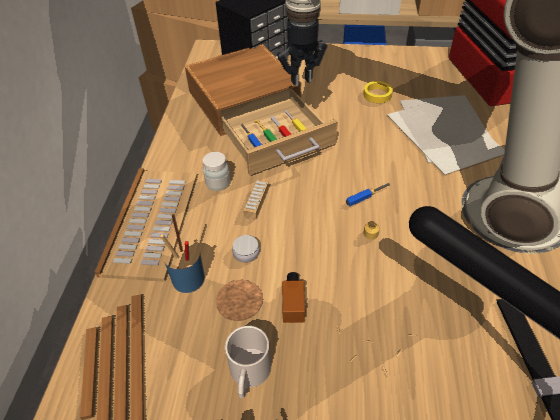

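All four tools (yellow, red, green, blue) lie flat, parallel and handle to front in the open drawer. Now I'll pinch the bar and push it home.

```bash
python3 place.py 0.65 -0.052 0 0.15 -57.2 4
```

```text
[ 0.5388 -0.1113  0.15  ]
pos [ 0.5474 -0.2581  0.188 ] rot [179.6  -0.4  33.2] t 34.9 open 0.0299 F [ 0.8 -0.2  0.7] n 13
[[0.65,[0.6,-1.0,0.3],[-0.0,-0.0,7.0]],[0.65,[0.4,-1.0,0.3],[-0.0,-0.0,7.0]],[0.65,[0.3,-1.1,0.3],[-0.0,-0.0,7.0]],[0.65,[0.2,-1.1,0.3],[-0.0,-0.0,7.0]],[0.65,[0.0,-1.1,0.3],[-0.0,-0.0,7.0]],[0.65,[-0.1,-1.1,0.3],[-0.0,-0.0,7.0]],[0.65,[-0.2,-1.1,0.3],[-0.0,-0.0,7.0]],[0.65,[-0.4,-1.1,0.3],[-0.0,-0.0,7.0]],[0.65,[-0.5,-1.0,0.3],[-0.0,-0.0,7.0]],[0.65,[-0.6,-1.0,0.3],[-0.0,-0.0,7.0]],[0.65,[-0.7,-0.9,0.3],[-0.0,-0.0,7.0]],[0.65,[-0.8,-0.8,0.3],[-0.0,-0.0,7.0]],[0.65,[-0.9,-0.7,0.3],[-0.0,-0.0,7.0]]]
```

>>> play_rows(rows=[[0.65, [0.6, -1, 0], [0, 0, 7.5]], [0.65, [0.4, -1.1, 0], [0, 0, 7.5]], [0.65, [0.3, -1.2, 0], [0, 0, 7.5]], [0.65, [0.2, -1.2, 0], [0, 0, 7.5]], [0.65, [0, -1.2, 0], [0, 0, 7.5]], [0.65, [-0.1, -1.2, 0], [0, 0, 7.5]], [0.65, [-0.3, -1.2, 0], [0, 0, 7.5]], [0.65, [-0.5, -1.2, 0.2], [0, 0, 7.5]], [0.65, [-0.6, -1.1, 0.3], [0, 0, 7.5]], [0.65, [-0.7, -1, 0.3], [0, 0, 7.5]], [0.65, [-0.8, -0.9, 0.3], [0, 0, 7.5]], [0.65, [-0.9, -0.8, 0.3], [0, 0, 7.5]]])

```text
time: 36.1
ee_pos: [0.543, -0.1069, 0.1602]
tcp_rot: [179.9, 0.2, -60.5]
wrist_force: [0.6, 0.8, 0.3]
opening: 0.0297
```

```bash
python3 drawtray.py pics/w23.png;python3 place.py 0.65 -0.052 0 0.11 -57.2 3
```

```text
[ 0.5388 -0.1113  0.11  ]
pos [ 0.5429 -0.1055  0.1595] rot [179.9   0.3 -61. ] t 36.1 open 0.03 F [ 0.1  1.4 -0.7] n 2
[[0.65,[0.2,0.3,2.5],[0.1,0.1,-1.9]],[0.65,[0.2,0.3,2.5],[0.1,0.1,-1.9]]]
```

View pics/w23.png

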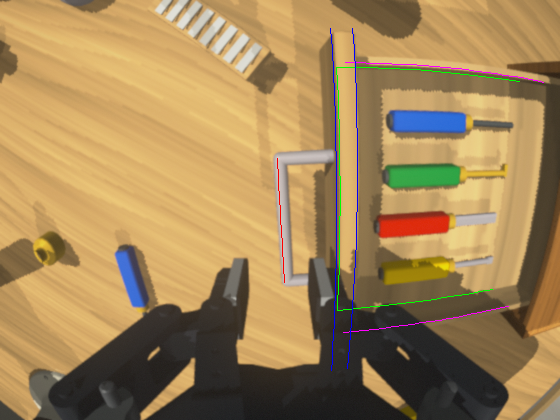

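>>> play_rows(rows=[[0.65, [0.2, 0.1, 2.2], [0, 0, -1.9]], [0.65, [0.2, 0.1, 2.2], [0, 0, -1.9]], [0.65, [0, 0, 0], [0, 0, 0]], [0.65, [0, 0, 0], [0, 0, 0]]])

```text
time: 36.55
ee_pos: [0.542, -0.1094, 0.1122]
tcp_rot: [179.8, 0.4, -56.5]
wrist_force: [-0.7, -1.0, -0.2]
opening: 0.0297
```

```bash
python3 drawtray.py pics/w24.png;python3 place.py 0.65 -0.052 0 0.062 -57.2 2
```

```text
[ 0.5388 -0.1113  0.062 ]
pos [ 0.542  -0.1094  0.1121] rot [179.8   0.4 -56.5] t 36.6 open 0.0299 F [ 0.8 -0.5 -0.4] n 3
[[0.65,[0.0,0.1,1.7],[0.1,0.1,0.2]],[0.65,[0.0,0.1,1.7],[0.1,0.1,0.2]],[0.65,[-0.0,0.1,1.7],[0.1,0.1,0.2]]]
```

View pics/w24.png

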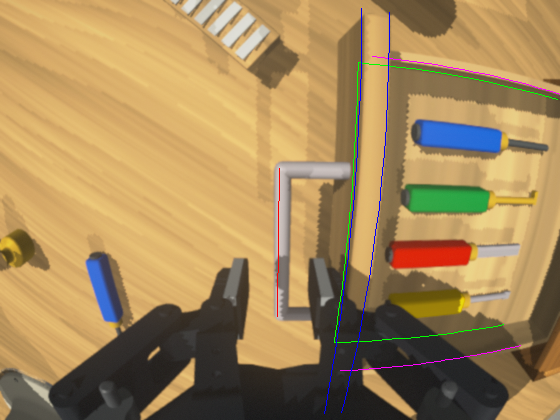

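>>> play_rows(rows=[[0.65, [0.1, 0, 1.7], [0, 0, 0]], [0.65, [0.1, 0, 1.7], [0, 0, 0]], [0.65, [0, 0, 1.4], [0, 0, 0]], [0.65, [0, 0, 0], [0, 0, 0]], [1, [0, 0, 0], [0, 0, 0]], [1, [0, 0, 0], [0, 0, 0]], [1, [0, 0, 0], [0, 0, 0]]], newtons=40)

```text
time: 37.3
ee_pos: [0.545, -0.1119, 0.0678]
tcp_rot: [180.0, 0.2, -56.5]
wrist_force: [1.1, -1.0, -8.3]
opening: 0.0079
```

>>> play_rows(rows=[[1, [0.5, 0, 0], [0, 0, 0]], [1, [1, 0, 0], [0, 0, 0]], [1, [1.4, 0, 0], [0, 0, 0]], [1, [1.6, 0, 0], [0, 0, 0]], [1, [1.6, 0, 0], [0, 0, 0]], [1, [1.6, 0, 0], [0, 0, 0]], [1, [1.6, 0, 0], [0, 0, 0]], [1, [1.6, 0, 0], [0, 0, 0]], [1, [1.6, 0, 0], [0, 0, 0]], [1, [1.6, 0, 0], [0, 0, 0]]])

```text
time: 38.3
ee_pos: [0.6282, -0.2392, 0.0678]
tcp_rot: [-180.0, 0.3, -56.5]
wrist_force: [-0.4, 3.1, -0.3]
opening: 0.0081
```

```bash
python3 place.py 1 0.138 0 0.067 -57.2 2
```

```text
[ 0.6418 -0.271   0.067 ]
pos [ 0.6282 -0.2392  0.0678] rot [-180.     0.3  -56.5] t 38.3 open 0.0081 F [-0.4  3.1 -0.3] n 2
[[1.0,[1.7,0.3,0.0],[-0.0,0.1,0.4]],[1.0,[1.7,0.3,0.0],[-0.0,0.1,0.4]]]
```

>>> play_rows(rows=[[1, [1.2, 0, 0], [0, 0, 0]], [1, [1, 0, 0], [0, 0, 0]], [1, [0.7, 0, 0], [0, 0, 0]], [1, [0.5, 0, 0], [0, 0, 0]], [1, [0.5, 0, 0], [0, 0, 0]], [1, [0.5, 0, 0], [0, 0, 0]]])

```text
time: 38.9
ee_pos: [0.6481, -0.2698, 0.0677]
tcp_rot: [-179.9, 2.1, -56.2]
wrist_force: [-18.0, 25.0, 10.6]
opening: 0.0076
```

>>> play_rows(rows=[[1, [0.6, 0, 0], [0, 0, 0]], [1, [0.6, 0, 0], [0, 0, 0]], [1, [0, 0, 0], [0, 0, 0]], [0.65, [0, 0, 0], [0, 0, 0]], [0.65, [0, 0, 0], [0, 0, 0]], [0.65, [0, 0, 0], [0, 0, 0]], [0.65, [0, 0, -2], [0, 0, 0]], [0.65, [0, 0, -3], [0, 0, 0]], [0.65, [0, 0, -4], [0, 0, 0]]])

```text
time: 39.8
ee_pos: [0.6503, -0.2768, 0.1547]
tcp_rot: [179.8, 3.8, -56.0]
wrist_force: [1.4, 0.2, 0.6]
opening: 0.0295
```

```bash
python3 - <<'E'
from h import *
for n in["wrist","side"]:
    c=camera(n);cv2.imwrite(f"pics/{n}25.png",c["img"][...,::-1])
im=cv2.resize(c["img"][40:140,180:310],None,fx=6,fy=6,interpolation=cv2.INTER_CUBIC)[...,::-1]
cv2.imwrite("pics/cabs25.png",im)
E
```

```text
(no output)
```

View pics/wrist25.png

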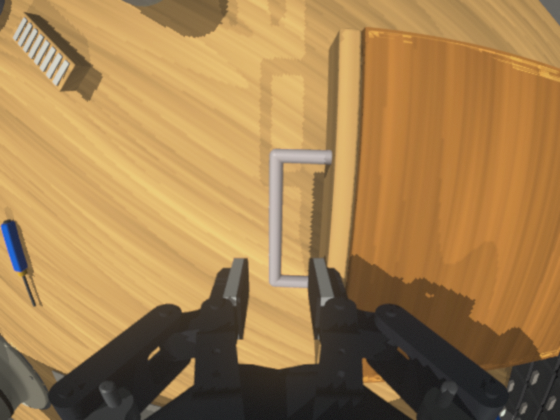

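View pics/cabs25.png

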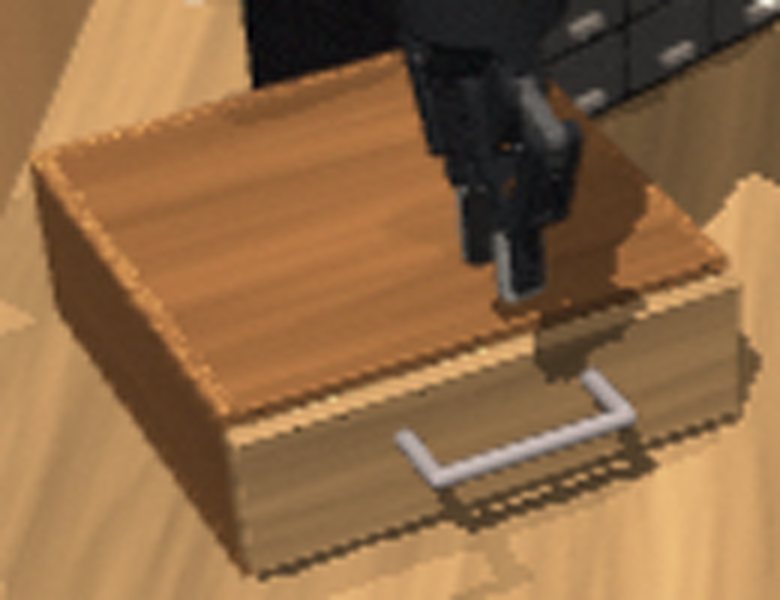

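The drawer is home: no gap at the panel, and the bar is at (277,218) in the wrist view. Now the bottle: first a look from above.

```bash
python3 plan.py 0 0.51 0.25 0.22 5 4.8
```

```text
pos [ 0.6527 -0.278   0.1619] rot [-179.9    3.2  -56. ] t 39.9 open 0.03 F [ 0.1 -0.2  0.6] n 12
[[0.0,[-4.3,-1.5,-0.2],[-0.2,0.2,-5.1]],[0.0,[-4.2,-1.9,-0.3],[-0.2,0.2,-5.1]],[0.0,[-4.0,-2.2,-0.3],[-0.2,0.2,-5.1]],[0.0,[-3.8,-2.6,-0.3],[-0.2,0.2,-5.1]],[0.0,[-3.5,-2.9,-0.3],[-0.2,0.2,-5.1]],[0.0,[-3.3,-3.2,-0.4],[-0.2,0.2,-5.1]],[0.0,[-3.0,-3.5,-0.4],[-0.2,0.2,-5.1]],[0.0,[-2.7,-3.7,-0.4],[-0.2,0.2,-5.1]],[0.0,[-2.3,-3.9,-0.4],[-0.2,0.2,-5.1]],[0.0,[-2.0,-4.1,-0.4],[-0.2,0.2,-5.1]],[0.0,[-1.6,-4.3,-0.5],[-0.2,0.2,-5.1]],[0.0,[-1.2,-4.4,-0.5],[-0.2,0.2,-5.1]]]
```

>>> play_rows(rows=[[0.3, [-4.3, -1.5, -0.5], [-0.2, 0.2, -5.1]], [0, [-4.2, -1.9, -0.5], [-0.2, 0.2, -5.1]], [0, [-4, -2.2, -0.5], [-0.2, 0.2, -5.1]], [0, [-3.8, -2.6, -0.5], [-0.2, 0.2, -5.1]], [0, [-3.5, -2.9, -0.5], [-0.2, 0.2, -5.1]], [0, [-3.3, -3.2, -0.5], [-0.2, 0.2, -5.1]], [0, [-3, -3.5, -0.5], [-0.2, 0.2, -5.1]], [0, [-2.7, -3.7, -0.5], [-0.2, 0.2, -5.1]], [0, [-2.3, -3.9, -0.5], [-0.2, 0.2, -5.1]], [0, [-2, -4.1, -0.5], [-0.2, 0.2, -5.1]], [0, [-1.6, -4.3, -0.5], [-0.2, 0.2, -5.1]], [0, [-1.2, -4.4, 0], [-0.2, 0.2, -5.1]]])

```text
time: 41.1
ee_pos: [0.5024, 0.2569, 0.2324]
tcp_rot: [179.4, -0.4, 6.8]
wrist_force: [1.2, -0.0, -0.0]
opening: 0.0855
```

```bash
python3 - <<'E'
from h import *
c=camera("wrist");cv2.imwrite("pics/w26.png",c["img"][...,::-1]);o=get_obs();print(o["ee_pos"],o["tcp_rot"],o["q"])
np.savez("w26.npz",K=c["intrinsics"],p=c["xyz"],r=c["orientation"])
E
```

```text
[0.50038543 0.26247585 0.2318073 ] [179.56922465  -0.34090633   7.3599135 ] [ 27.93279185   6.68313001  10.75511054  93.90419122  -0.52309643
 110.57339396]
```

View pics/w26.png

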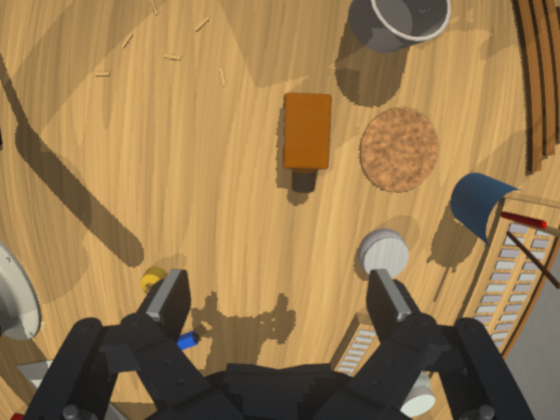

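```bash
python3 - <<'E'
from h import *
z=np.load("w26.npz");c=dict(intrinsics=z["K"],xyz=z["p"],orientation=z["r"])
P=[onz(c,u,.046,True)[:2] for u in[(285,93.5),(331,94.5),(329,170),(284,167)]];P=np.array(P);print(P)
b=(P[0]+P[1])/2;t=(P[2]+P[3])/2;d=t-b;print("base",b,"top",t,np.linalg.norm(d),np.degrees(np.arctan2(d[1],d[0])),np.linalg.norm(P[0]-P[1]),np.linalg.norm(P[2]-P[3]))
print("coaster",onz(c,(400,149.5),.004,True))
img=cv2.imread("pics/w26.png");cv2.imwrite("pics/w26c.png",cv2.resize(img[80:210,250:460],None,fx=3.5,fy=3.5))
for n in("top","side"):
    s=camera(n)
    for d in spotter.trace(s,"coaster")[:1]:
        ys,xs=np.nonzero(d["pixels"]);P=np.array([onz(s,(x,y),.004)[:2] for x,y in zip(xs,ys)]);print(n,"coaster",d["confidence"],(P.max(0)+P.min(0))/2,P.max(0)-P.min(0),len(P))
    for d in spotter.trace(s,"bottle")[:1]:
        im=s["img"][...,::-1].copy();ys,xs=np.nonzero(d["pixels"]);print(n,xs.min(),xs.max(),ys.min(),ys.max())
E
```

```text
[[0.4997412  0.34675018]
 [0.54382989 0.35202268]
 [0.5529622  0.27717076]
 [0.50767483 0.27455456]]
base [0.52178554 0.34938643] top [0.53031851 0.27586266] 0.07401726922199954 -83.3800227510887 0.04440283040826063 0.04536287535465097
coaster [0.64155012 0.3050156  0.004     ]
top coaster 0.9 [0.64044527 0.3006071 ] [0.09964161 0.08778339] 926
top 178 205 206 227
side coaster 0.82 [0.64246514 0.30366708] [0.09993569 0.10015842] 1502
side 282 304 272 323
```

View pics/w26c.png

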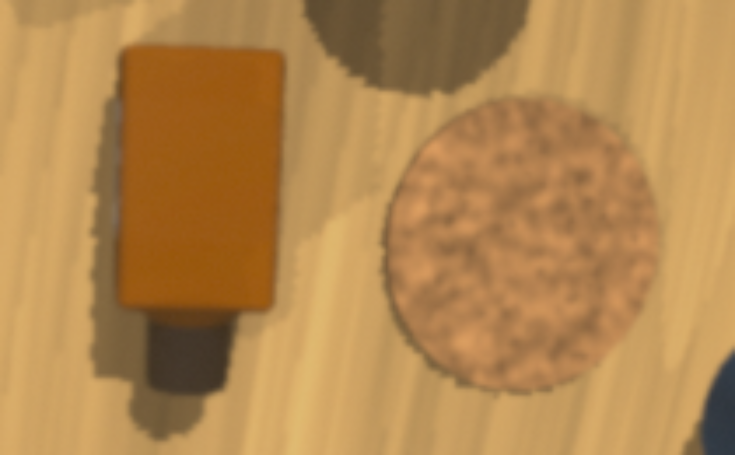

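```bash
cat > bot.py <<'E'
from h import *
from plan import plan
C=np.radians(-83.7);c=np.array([np.cos(C),np.sin(C),0])
def Rt(psi,th): return R.from_euler('xyz',[180,0,psi],degrees=True)*R.from_euler('x',th,degrees=True)
RG=Rt(6.3,30);tz=RG.apply([0,0,1]);base=np.array([.522,.350,.023])
G=np.array([.522,.350,.024])+c*.038
E
python3 - <<'E'
from bot import *
print(tz,G,RG.as_euler('xyz',degrees=True),RG.apply([0,1,0]))
plan(0,G-tz*.09,0,4,rpy=RG.as_euler('xyz',degrees=True))
E
```

```text
[-0.05486716  0.49698048 -0.8660254 ] [0.5261699  0.31222948 0.024     ] [-150.     0.     6.3] [ 0.0950327  -0.86079544 -0.5       ]
pos [0.5031 0.2542 0.2313] rot [179.4  -0.2   6.5] t 41.5 open 0.0854 F [ 0.8  0.1 -0.1] n 5
[[0,[0.6,-0.2,2.6],[6.1,-0.0,0.1]],[0,[0.6,0.0,2.6],[6.1,-0.0,0.1]],[0,[0.6,0.3,2.6],[6.1,-0.0,0.1]],[0,[0.6,0.6,2.5],[6.1,-0.0,0.1]],[0,[0.6,0.9,2.4],[6.1,-0.0,0.1]]]
```

```bash
sed -i 's/RG=Rt(6.3,30)/RG=Rt(186.3,-30)/' bot.py; python3 - <<'E'
from bot import *
print(tz,G,RG.as_euler('xyz',degrees=True),RG.apply([0,1,0]))
print(Rt(260,60).apply([[1,0,0],[0,1,0],[0,0,1]]))
plan(0,np.array([.5,.26,.24]),96,4)
E
```

```text
[-0.05486716  0.49698048 -0.8660254 ] [0.5261699  0.31222948 0.024     ] [ 1.50000000e+02  1.27222187e-14 -1.73700000e+02] [-0.0950327   0.86079544  0.5       ]
[[-1.73648178e-01 -9.84807753e-01  5.55111512e-17]
 [-4.92403877e-01  8.68240888e-02 -8.66025404e-01]
 [ 8.52868532e-01 -1.50383733e-01 -5.00000000e-01]]
pos [0.5031 0.2542 0.2313] rot [179.4  -0.2   6.5] t 41.5 open 0.0854 F [ 0.8  0.1 -0.1] n 13
[[0,[-0.0,-0.0,-0.1],[0.1,0.0,-6.9]],[0,[-0.0,-0.0,-0.1],[0.1,0.0,-6.9]],[0,[-0.0,-0.0,-0.1],[0.1,0.0,-6.9]],[0,[-0.0,-0.0,-0.1],[0.1,0.0,-6.9]],[0,[0.0,-0.0,-0.1],[0.1,0.0,-6.9]],[0,[0.0,-0.0,-0.1],[0.1,0.0,-6.9]],[0,[0.0,-0.0,-0.1],[0.1,0.0,-6.9]],[0,[0.0,-0.0,-0.1],[0.1,0.0,-6.9]],[0,[0.0,-0.0,-0.1],[0.1,0.0,-6.9]],[0,[0.0,-0.0,-0.1],[0.1,0.0,-6.9]],[0,[0.0,-0.0,-0.1],[0.1,0.0,-6.9]],[0,[0.0,-0.0,-0.1],[0.1,0.0,-6.9]],[0,[0.0,-0.0,-0.1],[0.1,0.0,-6.9]]]
```

>>> play_rows(rows=[[0, [0, 0, 0], [0, 0, -8.5]], [0, [0, 0, 0], [0, 0, -8.5]], [0, [0, 0, 0], [0, 0, -8.5]], [0, [0, 0, 0], [0, 0, -8.5]], [0, [0, 0, 0], [0, 0, -8.5]], [0, [0, 0, 0], [0, 0, -8.5]], [0, [0, 0, 0], [0, 0, -8.5]], [0, [0, 0, 0], [0, 0, -8.5]], [0, [0, 0, 0], [0, 0, -8.5]], [0, [0, 0, 0], [0, 0, -8.5]], [0, [0, 0, 0], [0, 0, -8.5]], [0, [0, 0, 0], [0, 0, -8.5]]])

```text
time: 42.65
ee_pos: [0.5114, 0.2362, 0.2316]
tcp_rot: [179.8, 0.7, 109.5]
wrist_force: [-0.4, -0.7, -0.3]
opening: 0.0853
```

>>> play_rows(rows=[[0, [0, 0, 0], [0, 0, -8.5]], [0, [0, 0, 0], [0, 0, -8.5]], [0, [0, 0, 0], [0, 0, -8.5]], [0, [0, 0, 0], [0, 0, -8.5]], [0, [0, 0, 0], [0, 0, -8.5]], [0, [0, 0, 0], [0, 0, -8.5]], [0, [0, 0, 0], [0, 0, -8.5]], [0, [0, 0, 0], [0, 0, -8.5]], [0, [0, 0, 0], [0, 0, 0]]])

```text
time: 43.55
ee_pos: [0.5174, 0.2222, 0.232]
tcp_rot: [-179.4, 0.6, 178.3]
wrist_force: [0.2, -0.4, -1.3]
opening: 0.0853
```

```bash
python3 - <<'E'
from bot import *
print(np.round(get_obs()["q"],1))
plan(0,G-tz*.10,0,4,rpy=RG.as_euler('xyz',degrees=True))
E
```

```text
[ 23.6   6.3  10.4  93.8  -0.8 -64.6]
pos [0.5174 0.2222 0.232 ] rot [-179.4    0.6  178.3] t 43.5 open 0.0853 F [ 0.2 -0.4 -1.3] n 5
[[0,[-0.2,0.8,2.4],[-6.1,0.5,-1.5]],[0,[-0.3,0.6,2.5],[-6.1,0.5,-1.5]],[0,[-0.3,0.3,2.5],[-6.1,0.5,-1.5]],[0,[-0.3,0.0,2.6],[-6.1,0.5,-1.5]],[0,[-0.4,-0.3,2.5],[-6.1,0.5,-1.5]]]
```

>>> play_rows(rows=[[0, [-0.2, 0.8, 2.4], [-6.1, 0.5, -1.5]], [0, [-0.3, 0.6, 2.5], [-6.1, 0.5, -1.5]], [0, [-0.3, 0.3, 2.5], [-6.1, 0.5, -1.5]], [0, [-0.3, 0, 2.5], [-6.1, 0.5, -1.5]], [0, [-0.4, -0.3, 2], [-6.1, 0.5, -1.5]], [0, [0, 0, 0], [0, 0, 0]]])

```text
time: 44.15
ee_pos: [0.5356, 0.2563, 0.115]
tcp_rot: [148.9, -0.1, -175.7]
wrist_force: [-0.1, -0.4, -0.5]
opening: 0.0856
```

```bash
python3 - <<'E'
from bot import *
o=get_obs();print(np.round(o["q"],1))
plan(0,G-tz*.06,0,3,rpy=RG.as_euler('xyz',degrees=True))
k=camera("wrist");im=k["img"][...,::-1].copy()
for p in [base+[0,0,.023],base+c*.076+[0,0,.023],G+np.array([0,0,.022])]:
    q=topix(k,p,True);cv2.circle(im,(int(q[0]),int(q[1])),3,(255,0,255),1)
cv2.imwrite("pics/w27.png",im)
k=camera("side");cv2.imwrite("pics/s27.png",cv2.resize(k["img"][150:400,180:460],None,fx=2.5,fy=2.3)[...,::-1])
E
```

```text
[ 11.9   4.6  -8.8  72.1  30.8 -81.1]
pos [0.5356 0.2563 0.115 ] rot [ 1.489e+02 -1.000e-01 -1.757e+02] t 44.1 open 0.0856 F [-0.1 -0.4 -0.5] n 2
[[0,[0.2,0.1,2.4],[0.5,0.5,-0.9]],[0,[0.2,0.2,2.4],[0.5,0.5,-0.9]]]
```

View pics/w27.png

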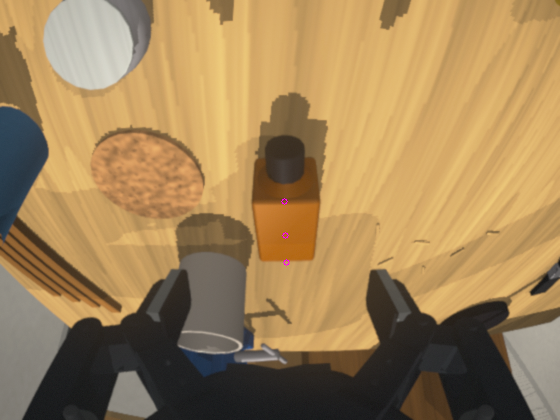

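View pics/s27.png

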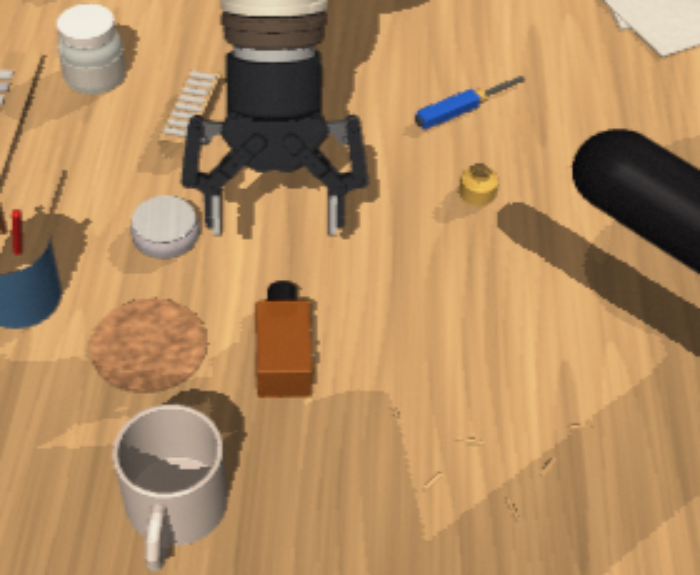

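>>> play_rows(rows=[[0, [0.2, 0.2, 2.4], [0.5, 0.4, -0.9]], [0, [0.2, 0.2, 2.4], [0.5, 0.4, -0.9]], [0, [0, 0, 0], [0, 0, 0]]])

```text
time: 44.55
ee_pos: [0.5343, 0.2857, 0.0862]
tcp_rot: [150.5, 0.9, -174.1]
wrist_force: [-0.8, -0.8, 0.5]
opening: 0.0851
```

```bash
python3 - <<'E'
from bot import *
plan(0,G,0,2,rpy=RG.as_euler('xyz',degrees=True))
k=camera("wrist");im=k["img"][...,::-1].copy()
for p in [base+[0,0,.023],base+c*.076+[0,0,.023],G+np.array([0,0,.022])]:
    q=topix(k,p,True);cv2.circle(im,(int(q[0]),int(q[1])),3,(255,0,255),1)
cv2.imwrite("pics/w28.png",im)
E
```

```text
pos [0.5343 0.2857 0.0862] rot [ 150.5    0.9 -174.1] t 44.5 open 0.0851 F [-0.8 -0.8  0.5] n 4
[[0,[0.2,-0.2,1.7],[-0.1,0.2,0.0]],[0,[0.1,-0.2,1.7],[-0.1,0.2,0.0]],[0,[0.1,-0.2,1.7],[-0.1,0.2,0.0]],[0,[0.1,-0.2,1.7],[-0.1,0.2,0.0]]]
```

View pics/w28.png

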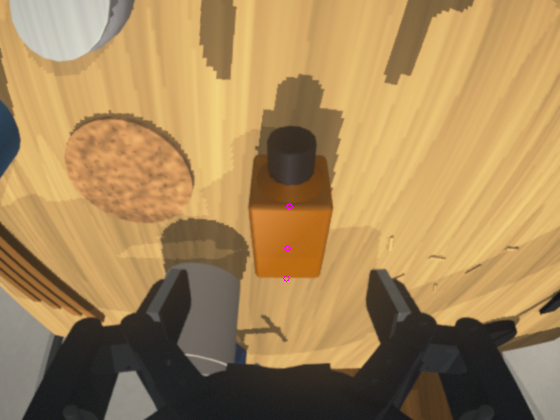

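>>> play_rows(rows=[[0, [0.2, -0.2, 1.7], [0, 0.2, 0]], [0, [0.2, -0.2, 1.7], [0, 0.2, 0]], [0, [0.1, -0.2, 1.7], [0, 0.2, 0]], [0, [0, 0, 0], [0, 0, 0]]])

```text
time: 45.0
ee_pos: [0.5333, 0.3061, 0.0499]
tcp_rot: [150.6, 1.1, -174.1]
wrist_force: [-0.3, -0.3, -0.1]
opening: 0.0856
```

```bash
python3 - <<'E'
from bot import *
plan(0,G,0,2,rpy=RG.as_euler('xyz',degrees=True))
k=camera("wrist");im=k["img"][...,::-1].copy()
cv2.imwrite("pics/w29.png",im)
E
```

```text
pos [0.5333 0.3061 0.0499] rot [ 150.6    1.1 -174.1] t 45.0 open 0.0856 F [-0.3 -0.3 -0.1] n 2
[[0,[0.3,-0.3,1.3],[-0.3,0.6,0.1]],[0,[0.3,-0.3,1.3],[-0.3,0.6,0.1]]]
```

View pics/w29.png

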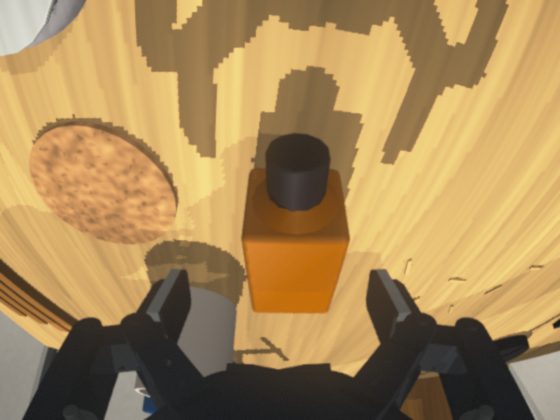

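>>> play_rows(rows=[[0, [0.7, -0.4, 1.2], [0, 0.6, 0]], [0, [0.4, -0.4, 1.2], [0, 0.3, 0]], [0, [0, 0, 0], [0, 0, 0]]])

```text
time: 45.35
ee_pos: [0.5245, 0.3098, 0.029]
tcp_rot: [150.6, 0.7, -173.7]
wrist_force: [0.5, 0.4, 0.2]
opening: 0.0854
```

```bash
python3 - <<'E'
from bot import *
plan(0,G,0,2,rpy=RG.as_euler('xyz',degrees=True))
k=camera("wrist");im=k["img"][...,::-1].copy()
cv2.imwrite("pics/w30.png",im)
E
```

```text
pos [0.5245 0.3098 0.029 ] rot [ 150.6    0.7 -173.7] t 45.4 open 0.0854 F [0.5 0.4 0.2] n 1
[[0,[-0.2,-0.0,0.6],[-0.6,0.6,0.3]]]
```

View pics/w30.png

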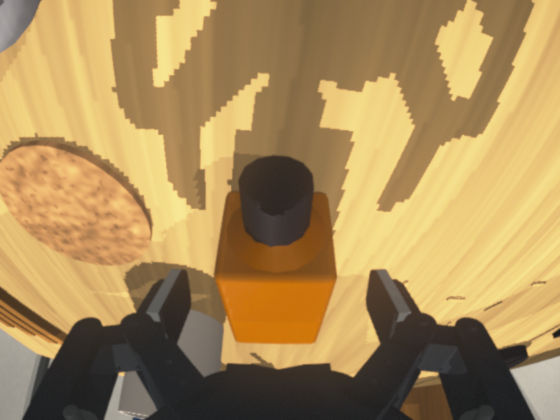

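>>> play_rows(rows=[[0, [-0.1, 0, 0.5], [0, 0, 0]], [0, [0, 0, 0], [0, 0, 0]], [0.7, [0, 0, 0], [0, 0, 0]], [1, [0, 0, 0], [0, 0, 0]], [1, [0, 0, 0], [0, 0, 0]], [1, [0, 0, 0], [0, 0, 0]]], newtons=60)

```text
time: 46.0
ee_pos: [0.5267, 0.3123, 0.0264]
tcp_rot: [150.6, 0.8, -173.8]
wrist_force: [1.4, 0.3, -1.5]
opening: 0.0448
```

```bash
python3 - <<'E'
from bot import *
k=camera("wrist");im=k["img"][...,::-1].copy()
cv2.imwrite("pics/w31.png",im)
k=camera("side");cv2.imwrite("pics/s31.png",cv2.resize(k["img"][200:400,180:380],None,fx=3,fy=3)[...,::-1])
E
```

```text
(no output)
```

View pics/w31.png

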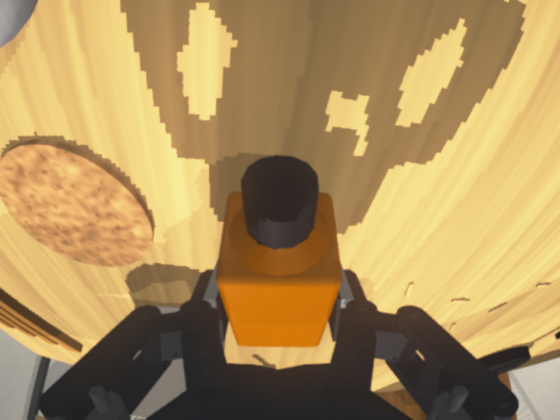

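View pics/s31.png

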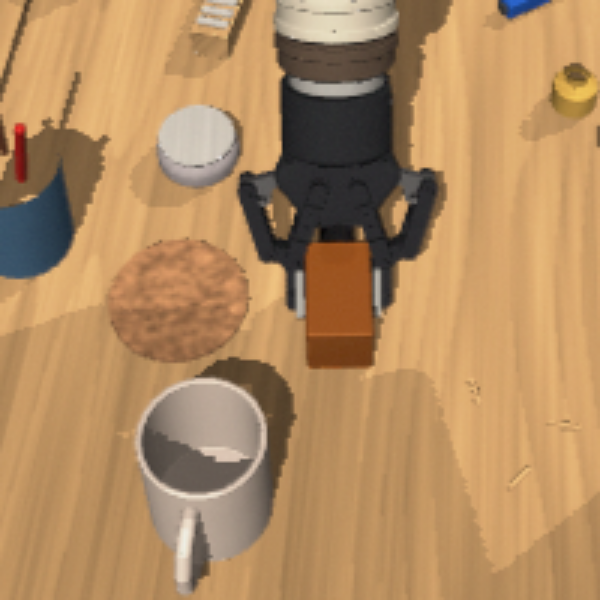

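>>> play_rows(rows=[[1, [0, 1, -1.7], [0, 0, 0]], [1, [0, 2, -3.4], [0, 0, 0]], [1, [0, 2, -3.4], [0, 0, 0]], [1, [0, 2, -3.4], [0, 0, 0]], [1, [0, 2, -3.4], [0, 0, 0]]])

```text
time: 46.6
ee_pos: [0.5198, 0.3136, 0.1991]
tcp_rot: [150.9, -0.2, -173.8]
wrist_force: [2.0, 0.2, -2.2]
opening: 0.0453
```

```bash
python3 - <<'E'
from bot import *
o=get_obs();print(np.round(o["q"],1))
RF=Rt(260,60.6)
plan(1,[.60,.304,.20],0,4,rpy=RF.as_euler('xyz',degrees=True))
E
```

```text
[ 18.7   3.8   0.1  79.6  28.4 -75.8]
pos [0.5198 0.3136 0.1991] rot [ 150.9   -0.2 -173.8] t 46.6 open 0.0453 F [ 2.   0.2 -2.2] n 16
[[1,[-0.5,-0.1,-0.1],[4.8,-1.4,-4.9]],[1,[-0.5,-0.1,-0.0],[4.8,-1.4,-4.9]],[1,[-0.5,-0.2,-0.0],[4.8,-1.4,-4.9]],[1,[-0.5,-0.2,0.0],[4.8,-1.4,-4.9]],[1,[-0.4,-0.3,0.0],[4.8,-1.4,-4.9]],[1,[-0.4,-0.3,0.1],[4.8,-1.4,-4.9]],[1,[-0.4,-0.3,0.1],[4.8,-1.4,-4.9]],[1,[-0.3,-0.3,0.1],[4.8,-1.4,-4.9]],[1,[-0.3,-0.3,0.2],[4.8,-1.4,-4.9]],[1,[-0.3,-0.4,0.2],[4.8,-1.4,-4.9]],[1,[-0.2,-0.4,0.3],[4.8,-1.4,-4.9]],[1,[-0.2,-0.4,0.3],[4.8,-1.4,-4.9]],[1,[-0.2,-0.3,0.3],[4.8,-1.4,-4.9]],[1,[-0.1,-0.3,0.4],[4.8,-1.4,-4.9]],[1,[-0.1,-0.3,0.4],[4.8,-1.4,-4.9]],[1,[-0.1,-0.3,0.4],[4.8,-1.4,-4.9]]]
```

>>> play_rows(rows=[[1, [-0.5, -0.1, -0.1], [4.8, -1.4, -4.9]], [1, [-0.5, -0.1, 0], [4.8, -1.4, -4.9]], [1, [-0.5, -0.2, 0], [4.8, -1.4, -4.9]], [1, [-0.5, -0.2, 0], [4.8, -1.4, -4.9]], [1, [-0.4, -0.3, 0], [4.8, -1.4, -4.9]], [1, [-0.4, -0.3, 0.1], [4.8, -1.4, -4.9]], [1, [-0.4, -0.3, 0.1], [4.8, -1.4, -4.9]], [1, [-0.3, -0.3, 0.1], [4.8, -1.4, -4.9]]])

```text
time: 47.4
ee_pos: [0.5637, 0.3083, 0.2069]
tcp_rot: [-161.9, 15.8, -135.2]
wrist_force: [-0.2, -0.3, -3.2]
opening: 0.0453
```

```bash
python3 - <<'E'
from bot import *
o=get_obs();print(np.round(o["q"],1))
RF=Rt(260,60.6)
plan(1,[.60,.304,.20],0,4,rpy=RF.as_euler('xyz',degrees=True))
k=camera("side");cv2.imwrite("pics/s32.png",k["img"][...,::-1])
E
```

```text
[ 35.1  -1.6  -4.   69.  -15.2 -99.7]
pos [0.5637 0.3083 0.2069] rot [-161.9   15.8 -135.2] t 47.4 open 0.0453 F [-0.2 -0.3 -3.2] n 8
[[1,[-0.3,-0.3,0.3],[4.5,-1.3,-4.7]],[1,[-0.2,-0.3,0.3],[4.5,-1.3,-4.7]],[1,[-0.2,-0.3,0.3],[4.5,-1.3,-4.7]],[1,[-0.2,-0.3,0.3],[4.5,-1.3,-4.7]],[1,[-0.1,-0.3,0.4],[4.5,-1.3,-4.7]],[1,[-0.1,-0.2,0.4],[4.5,-1.3,-4.7]],[1,[-0.1,-0.2,0.4],[4.5,-1.3,-4.7]],[1,[-0.0,-0.2,0.4],[4.5,-1.3,-4.7]]]
```

View pics/s32.png

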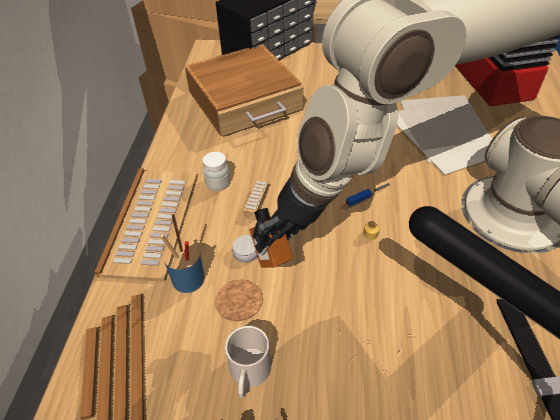

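Going as planned; continue turning.

>>> play_rows(rows=[[1, [-0.3, -0.3, 0.3], [4.5, -1.3, -4.7]], [1, [-0.2, -0.3, 0.3], [4.5, -1.3, -4.7]], [1, [-0.2, -0.3, 0.3], [4.5, -1.3, -4.7]], [1, [-0.2, -0.3, 0.3], [4.5, -1.3, -4.7]], [1, [-0.1, -0.3, 0.4], [4.5, -1.3, -4.7]], [1, [-0.1, -0.2, 0.4], [4.5, -1.3, -4.7]], [1, [-0.1, -0.2, 0.4], [4.5, -1.3, -4.7]], [1, [0, -0.2, 0.4], [4.5, -1.3, -4.7]], [1, [0, 0, 0], [0, 0, 0]]])

```text
time: 48.35
ee_pos: [0.5975, 0.304, 0.1908]
tcp_rot: [-119.3, -1.3, -98.6]
wrist_force: [-1.4, -0.6, -3.7]
opening: 0.045
```

```bash
python3 - <<'E'
from bot import *
o=get_obs();print(np.round(o["q"],1))
RF=Rt(260,60.6);e=np.array([np.cos(np.radians(-10)),np.sin(np.radians(-10)),0])
F=np.array([.642,.3035,.042])-e*.0034;print(F)
plan(1,F+[0,0,.06],0,3,rpy=RF.as_euler('xyz',degrees=True))
for n in("side","wrist"):
    k=camera(n);cv2.imwrite(f"pics/{n}33.png",k["img"][...,::-1])
E
```

```text
[  43.5  -14.8  -34.7   23.   -44.  -148.6]
[0.63865165 0.3040904  0.042     ]
pos [0.5975 0.304  0.1908] rot [-119.3   -1.3  -98.6] t 48.4 open 0.045 F [-1.4 -0.6 -3.7] n 4
[[1,[-0.2,1.4,2.0],[-0.0,0.1,0.5]],[1,[-0.2,1.4,2.0],[-0.0,0.1,0.5]],[1,[-0.2,1.4,2.0],[-0.0,0.1,0.5]],[1,[-0.2,1.4,2.0],[-0.0,0.1,0.5]]]
```

View pics/side33.png

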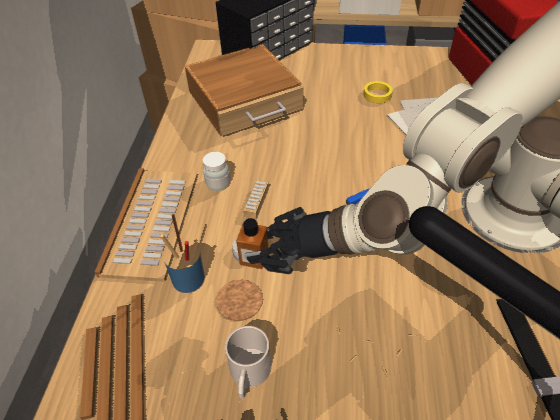

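View pics/wrist33.png

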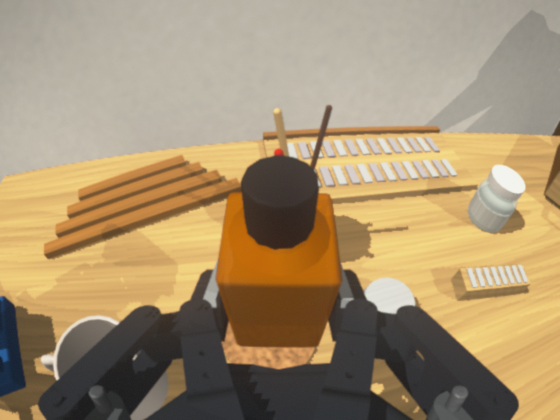

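>>> play_rows(rows=[[1, [-0.2, 1.4, 2], [0, 0.1, 0.5]], [1, [-0.2, 1.4, 2], [0, 0.1, 0.5]], [1, [-0.2, 1.4, 2], [0, 0.1, 0.5]], [1, [-0.2, 1.4, 2], [0, 0.1, 0.5]], [1, [0, 0, 0], [0, 0, 0]], [1, [0, 0, 0], [0, 0, 0]]])

```text
time: 49.05
ee_pos: [0.6485, 0.3106, 0.1138]
tcp_rot: [-119.7, 2.1, -100.7]
wrist_force: [-0.4, 0.9, -2.1]
opening: 0.0452
```

```bash
cat > fin.py <<'E'
from bot import *
import sys
RF=Rt(260,60.6);e=np.array([np.cos(np.radians(-10)),np.sin(np.radians(-10)),0])
F=np.array([.642,.3035,.042])-e*.0034
o=get_obs();print(np.round(o["q"],1))
plan(1,F+[0,0,float(sys.argv[1])],0,2,rpy=RF.as_euler('xyz',degrees=True))
E
python3 fin.py 0.003
```

```text
[  40.2   -4.2  -34.9   10.8  -41.5 -147.2]
pos [0.6485 0.3106 0.1138] rot [-119.7    2.1 -100.7] t 49.0 open 0.0452 F [-0.4  0.9 -2.1] n 4
[[1,[0.3,1.6,0.7],[0.1,0.1,-0.5]],[1,[0.3,1.6,0.7],[0.1,0.1,-0.5]],[1,[0.2,1.6,0.7],[0.1,0.1,-0.5]],[1,[0.2,1.6,0.7],[0.1,0.1,-0.5]]]
```

>>> play_rows(rows=[[1, [0.4, 1.6, 0.6], [0, 0.3, -0.7]], [1, [0.3, 1.6, 0.6], [0, 0.3, -0.6]], [1, [0.3, 1.4, 0.6], [0, 0.2, -0.6]], [1, [0, 0, 0], [0, 0, 0]], [1, [0, 0, 0], [0, 0, 0]]])

```text
time: 49.55
ee_pos: [0.6403, 0.3052, 0.0683]
tcp_rot: [-119.6, 0.4, -100.5]
wrist_force: [0.9, 0.4, -1.7]
opening: 0.0451
```

```bash
python3 fin.py 0.003; python3 - <<'E'
from h import *
for n in("side","wrist"):
    k=camera(n);im=k["img"] if n=="wrist" else cv2.resize(k["img"][180:380,150:400],None,fx=3,fy=3)
    cv2.imwrite(f"pics/{n}34.png",im[...,::-1])
E
```

```text
[  40.6   -1.5  -38.     5.5  -42.4 -148.3]
pos [0.6403 0.3052 0.0683] rot [-119.6    0.4 -100.5] t 49.5 open 0.0451 F [ 0.9  0.4 -1.7] n 2
[[1,[0.1,1.0,0.5],[0.1,-0.1,-0.3]],[1,[0.1,1.0,0.5],[0.1,-0.1,-0.3]]]
```

View pics/side34.png

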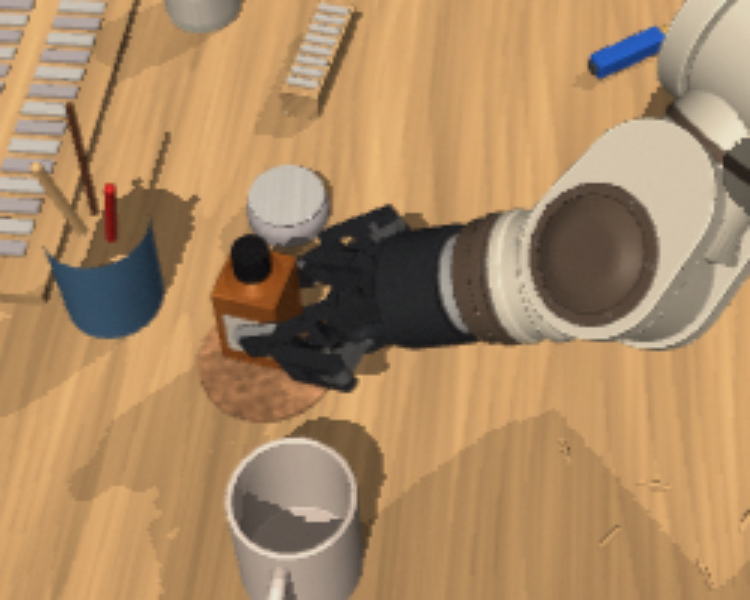

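View pics/wrist34.png

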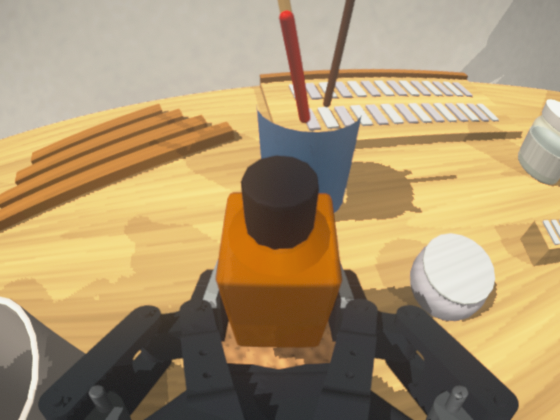

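>>> play_rows(rows=[[1, [0.1, 1, 0.5], [0, 0, -0.3]], [1, [0, 0.7, 0.4], [0, 0, -0.3]], [1, [0, 0, 0], [0, 0, 0]]])

```text
time: 49.95
ee_pos: [0.6403, 0.3051, 0.0502]
tcp_rot: [-119.5, -0.0, -100.2]
wrist_force: [-0.8, 0.0, -3.3]
opening: 0.0452
```

```bash
python3 fin.py 0
```

```text
[ 4.06e+01  1.00e-01 -3.90e+01  2.70e+00 -4.24e+01 -1.49e+02]
pos [0.6403 0.3051 0.0502] rot [-119.5   -0.  -100.2] t 50.0 open 0.0452 F [-0.8  0.  -3.3] n 1
[[1,[0.1,0.8,0.3],[0.1,-0.2,-0.0]]]
```

>>> play_rows(rows=[[1, [0, 0.4, 0.2], [0, 0, 0]], [1, [0, 0, 0], [0, 0, 0]], [1, [0, 0.3, 0.1], [0, 0, 0]], [1, [0, 0, 0], [0, 0, 0]]])

```text
time: 50.35
ee_pos: [0.64, 0.3055, 0.043]
tcp_rot: [-119.4, 0.0, -100.2]
wrist_force: [-0.6, 0.1, -3.2]
opening: 0.0454
```

>>> play_rows(rows=[[1, [0, 0.3, 0.1], [0, 0, 0]], [1, [0, 0, 0], [0, 0, 0]]])

```text
time: 50.55
ee_pos: [0.6407, 0.306, 0.0434]
tcp_rot: [-119.1, 0.2, -100.3]
wrist_force: [-0.0, 0.0, -3.1]
opening: 0.0452
```

>>> play_rows(rows=[[1, [0, 0.4, 0.2], [0, 0, 0]], [1, [0, 0, 0], [0, 0, 0]]])

```text
time: 50.75
ee_pos: [0.6422, 0.3068, 0.0434]
tcp_rot: [-118.7, 0.4, -100.5]
wrist_force: [0.5, -0.0, -3.6]
opening: 0.0453
```

```bash
python3 - <<'E'
from h import *
k=camera("side");im=cv2.resize(k["img"][220:320,200:330],None,fx=6,fy=6,interpolation=cv2.INTER_CUBIC)
cv2.imwrite(f"pics/s35.png",im[...,::-1])
E
```

```text
(no output)
```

View pics/s35.png

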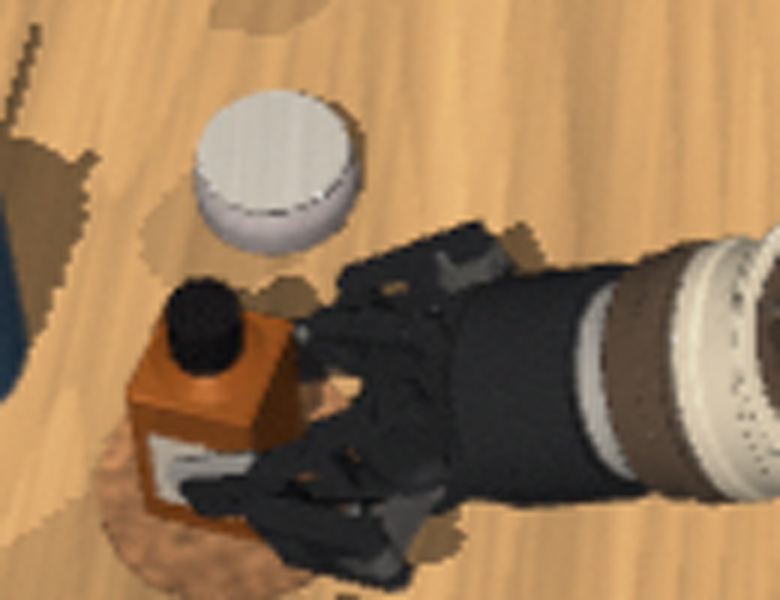

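```bash
python3 - <<'E'
from bot import *
o=get_obs();Rc=R.from_euler('xyz',o["tcp_rot"],degrees=True)
# grasp record
Rg=R.from_euler('xyz',[150.6,.8,-173.8],degrees=True);tg=np.array([.5267,.3123,.0264])
Cg=np.radians(-83.8);cg=np.array([np.cos(Cg),np.sin(Cg),0]);b=np.array([tg[0],tg[1],.023])-cg*.038
M=Rc*Rg.inv();bb=o["ee_pos"]+M.apply(b-tg);print("base",bb,"axis",M.apply(cg))
k=camera("side")
w=np.cross([0,0,1],cg)
for s,t in [(1,1),(1,-1),(-1,1),(-1,-1)]:
    P=o["ee_pos"]+M.apply(b+.023*(s*w+t*np.array([0,0,1]))-tg);q=np.array(topix(k,P));q2=np.array(topix(k,P-[0,0,.006]))
    print(np.round(P,4),np.round((q-[200,220])*6),np.round((q2-[200,220])*6))
q=np.array(topix(k,o["ee_pos"]+M.apply(b+cg*.104-tg)));print("cap",(q-[200,220])*6)
print(o["wrist_force"],o["torque"],o["joint_efforts"])
E
```

```text
base [0.64596494 0.30636497 0.00522533] axis [-0.0126004  -0.00458421  0.9999101 ]
[0.6279 0.3334 0.0051] [262. 550.] [263. 559.]
[0.673  0.3244 0.0056] [139. 518.] [141. 527.]
[0.6189 0.2883 0.0048] [305. 442.] [306. 451.]
[0.664  0.2793 0.0053] [185. 412.] [187. 421.]
cap [199.02745534 308.27816643]
[-0.85480589  1.08631994 -1.91334675] [ 0.22810016  1.2793552  -0.01291684] [ 2.75063067e-04 -4.80974436e+01  4.61854863e+01 -8.15873444e+00
 -1.87833488e+00 -1.60225283e-02]
```

>>> play_rows(rows=[[0.35, [0, 0, 0], [0, 0, 0]], [0.3, [0, 0, 0], [0, 0, 0]], [0.2, [0, 0, 0], [0, 0, 0]], [0.2, [0, 0, 0], [0, 0, 0]]])

```text
time: 51.25
ee_pos: [0.642, 0.3068, 0.0423]
tcp_rot: [-118.8, 0.4, -100.4]
wrist_force: [-0.6, 0.2, -0.0]
opening: 0.0686
```

```bash
python3 - <<'E'
from h import *
k=camera("side");im=cv2.resize(k["img"][220:320,200:330],None,fx=6,fy=6,interpolation=cv2.INTER_CUBIC)
cv2.imwrite(f"pics/s36.png",im[...,::-1])
k=camera("wrist");cv2.imwrite("pics/w36.png",k["img"][...,::-1])
E
```

```text
(no output)
```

View pics/s36.png

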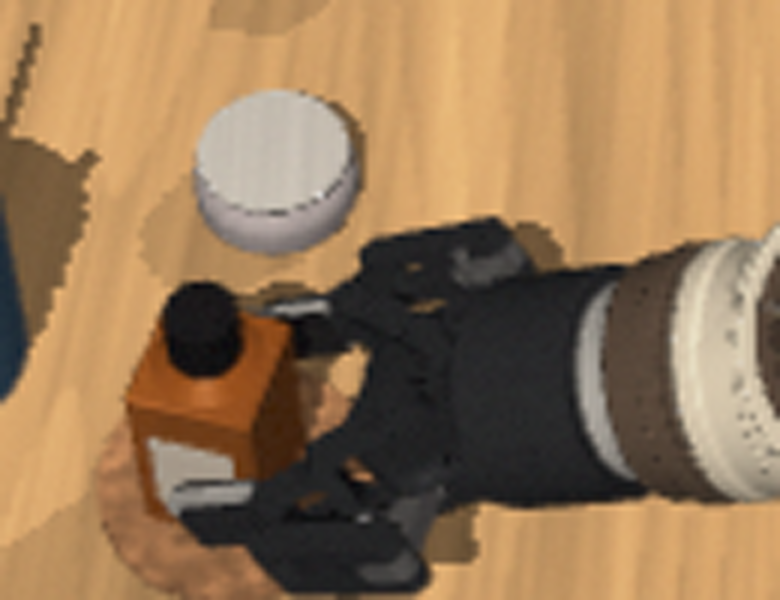

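View pics/w36.png

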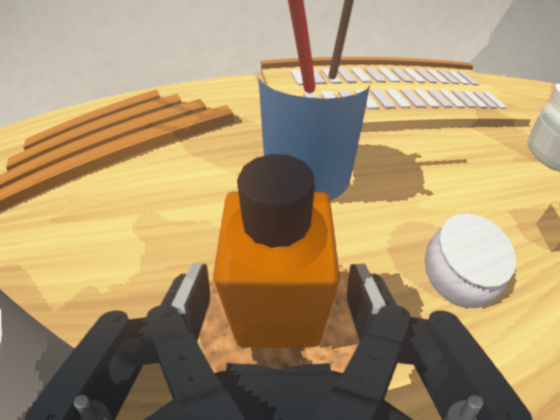

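The bottle stands free on the coaster, with both fingers clear. Back off along the tool axis.

>>> play_rows(rows=[[0.1, [0, 0, -1], [0, 0, 0]], [0.1, [0, 0, -2], [0, 0, 0]], [0.1, [0, 0, -3], [0, 0, 0]], [0.1, [0, 0, -3], [0, 0, 0]], [0.1, [0, 0, -3], [0, 0, 0]], [0.1, [0, -1, -3], [0, 0, 0]], [0.1, [0, -2, -3], [0, 0, 0]], [0.1, [0, -2, -3], [0, 0, 0]]])

```text
time: 52.15
ee_pos: [0.4752, 0.3321, 0.1879]
tcp_rot: [-119.0, -0.0, -100.5]
wrist_force: [0.8, 2.2, -0.3]
opening: 0.0767
```

```bash
python3 - <<'E'
from h import *
k=camera("side");cv2.imwrite("pics/s37.png",k["img"][...,::-1])
for d in spotter.spot_in(k,"bottle")[:1]: print(d)
t=camera("top");cv2.imwrite("pics/t37.png",t["img"][...,::-1])
for n in["reed_block","wax_tin","brush_cup","screw_jar","brass_weight","mug"]:
    print(n,[np.round(d["point"],3) for cc in(t,k) for d in spotter.spot_in(cc,n)[:1]])
E
```

```text
{'point': [0.6396, 0.321, 0.0737], 'confidence': 0.64}
reed_block [array([0.644, 0.012, 0.03 ]), array([0.641, 0.029, 0.028])]
wax_tin [array([0.64 , 0.171, 0.029]), array([0.646, 0.181, 0.027])]
brush_cup [array([0.739, 0.256, 0.07 ]), array([0.754, 0.285, 0.068])]
screw_jar [array([ 0.742, -0.044,  0.085])]
brass_weight []
mug [array([0.596, 0.463, 0.045])]
```

View pics/s37.png

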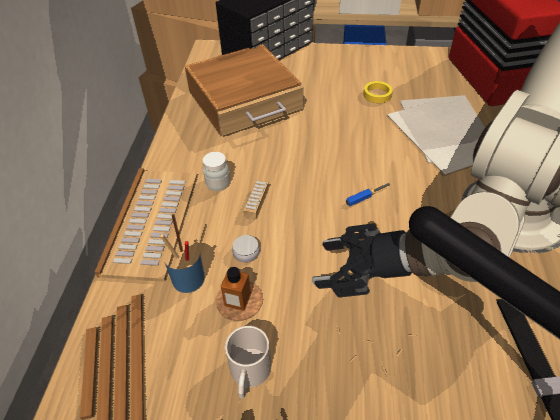

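View pics/t37.png

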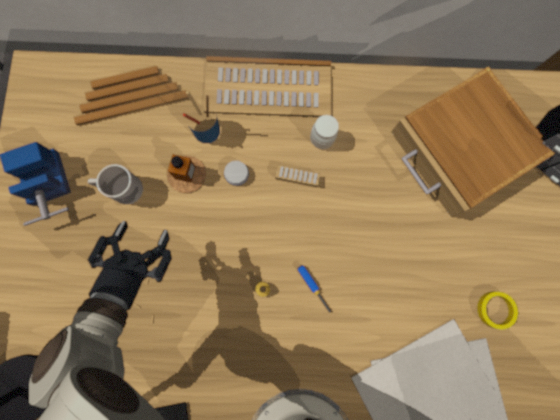

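```bash
python3 - <<'E'
from h import *
k=camera("side");t=camera("top")
for c,z in((k,1),(t,1)):
    m=(c["img"].max(2)<45).astype(np.uint8)
    q=topix(c,[.645,.306,.108]);x,y=int(q[0]),int(q[1]);print(q)
    mm=np.zeros_like(m);mm[y-15:y+20,x-15:x+15]=m[y-15:y+20,x-15:x+15]
    ys,xs=np.nonzero(mm);print(xs.min(),xs.max(),ys.min(),ys.max(),onz(c,(xs.mean(),ys.mean()),.096))
T=lambda x,y:(370+x/4-.4,60+y/3.5-.4)
im=cv2.resize(t["img"][60:230,370:560],None,fx=4,fy=3.5,interpolation=cv2.INTER_CUBIC)[...,::-1]
cv2.imwrite("pics/cab38.png",im)
E
```

```text
(np.float64(233.04875247687443), np.float64(271.7726820945229))
228 239 267 282 [0.6458335  0.30438877 0.096     ]
(np.float64(176.8380796157759), np.float64(160.35451317662464))
173 182 157 167 [0.64456899 0.30762337 0.096     ]
```

View pics/cab38.png

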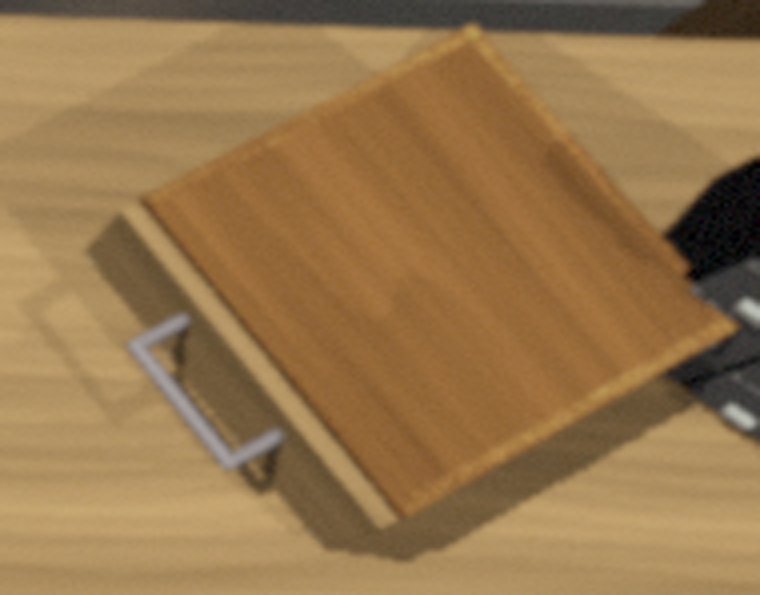

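The drawer is flush and the bottle is upright about 4 mm off the coaster's centre. Robot is clear of everything; handing in.

```bash
python3 -c "
from workcell import job_done,get_obs
print(job_done()); print(get_obs()['time'])"
```

```text
the job is handed in; nothing more can be done
None
the job is handed in; nothing more can be done
```

The job is done and handed in at about 52 s. No verdict was reported.

- **Drawer and tools:** I pulled the drawer to its stop and laid the four tools I found (round file, reed hook, flat file, screwdriver) side by side on its floor, handles to the front. I saw no scraper on the bench. Of the two blue round files I took the left one and left the right one where it was. The drawer was then pushed home.
- **Bottle:** I picked up the fallen bottle, turned it upright and stood it on the coaster.

**Last checks:**
- All four tools looked flat and parallel before the drawer closed. I could not see them after that.
- The drawer is flush with the cabinet in the pictures. The handle travelled 0.189 m from the stop, against 0.19 m expected.
- The bottle stands about 4–5 mm from the coaster's centre.
- The jar, tin, cup and reed block read within a few mm of where they started, apart from one brush-cup estimate in the top view that had no starting reading to compare. The mug was found in one view only, in place. The brass weight was not detected at the end, but in the final top picture it looks unmoved.
- The arm was clear of everything.

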